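# Put the setting block away, then tip the ferrules into the tote's marked corner

### The arm

A 6-joint arm with a two-finger parallel gripper is mounted at the origin on the work surface. World frame = base frame: x ahead of the robot, y to its left, z up, the work surface at z = 0. Lengths are in mm, angles in rad, forces in N, time in s.
With the tool pointing down it reaches from about 275 to 1000 mm from the base axis. Payload 8.4 kg.
Tool frame: the origin (TCP) lies at the centre of the arm's flange, where the gripper is bolted on; the fingertips stand r.tip_extent ahead of it and the grasp point (between the pads) lies 155 mm ahead of it (r.tip_extent is the distance from the TCP to the fingertips, in mm); z points along the fingers, y is the direction in which the jaws open and shut (so a half turn about z gives the same grasp; the last joint's range is limited). The gripper opens to 85 mm and grips with 20 to 120 N. Pads are 22 mm wide; open, the fingers measure 114 mm over their backs; the gripper's body (76 mm by 85 mm) begins 54 mm behind the grasp point. The pads swing forward as they close: fully open they stand 13 mm farther back than shut.
Start: joints at [1.205, 0.353, 1.633, -0, 1.155, -0.002], TCP at [222.392, 584.099, 404.681] pointing down, gripper open.
Joint ranges: [-2.63, 2.63], [-0.92, 2.1], [0.06, 2.66], [-1.3, 4.44], [0, 2.69], [-3.02, 3.02]. Speed limits (rad/s): [2.22, 2.22, 2.79, 3.14, 3.14, 3.14].

### API

Orientations are given as [roll, pitch, yaw] about the fixed x, y, z axes, in that order (R = Rz(yaw) Ry(pitch) Rx(roll)).
In Python, from rig import sense, grab_frame, job, r gives the robot as it stands. The module is installed in compiled form; this text tells all that it offers.
- The arm moves only by the shell command python3 -m creep 'ROWS' [FORCE]. ROWS is JSON, a list of rows, each a list of 7 numbers: the turn, a rotation vector about the tool's x, y, z in rad, then the shift along the tool's x, y, z in mm, then the closure, from 0 (fully open) to 1 (shut). In form: [[wx, wy, wz, dx, dy, dz, fingers], ...]. A call has 1 to 10 rows; each row shifts and turns the pose as measured when the row begins, along the tool's axes as they then stand; what a row does not reach is not made up. A row lasts 1/12 s, in which the tool goes at most 41.7 mm and 7.16 degrees, less where a joint would pass 70% of its speed; a pose out of reach is approached as far as the arm can. A call with a gripper value outside its range is refused whole. The fingers move at their own pace and stop on an object; FORCE is the grip in N (left out, the last holds). Time passes only in rows, so rows that do not move let the fingers close. It gives the time, the measured TCP pose, the force and the opening at its end, in the units of the state.
- sense(): the state, without advancing time (a new reading comes with each control period).
- grab_frame(name): name is "scene" or "top" or "wrist"; returns a dict with "color" (384x512x3 uint8, red, green, blue), "mtx" (3x3 intrinsics, pixels), "T" (4x4, takes a point from camera to world coordinates). Camera axes: x right, y down, z forward; pixel columns grow to the right and rows downward; lengths in mm; the calibration is good to about 2 mm. A picture is of the moment at which its call begins. There is no depth.
- job.sign_off(): hands the job in, once; it reports no verdict.
The state is a dict: "clock": time; "qpos": joint angles; "qvel": joint speeds; "joint_efforts": joint torques, N m; "eef_pos": TCP position; "tcp_rot": TCP orientation; "contact_force": force on the tool from outside, world axes, zero at the start; "wrist_torque": the same for the moment, N m; "opening": opening from 0.0 (shut) to 1.0 (fully open).
Only numpy, scipy, OpenCV 4.12 (cv2) and the standard library are available. Lean on these libraries where they do the work, as an engineer would, in place of code of your own. Each camera call takes 0.05 s, during which the arm holds its last target.

### The job

The aluminium setting block that was left standing in the carrying tote goes back upright, fully down, into its own slot in the rack: the middle-sized one, marked with two bars. Then pick the tote up by its bar and tilt it so that it slopes down both ways to the corner with the round button, until all four brass ferrules have slid into that corner, without spilling any. Finish while still holding the tote still, tilted like that and clear of the bench and of everything else; leave all other things where they are.

Things in the scene. Friction and masses are not known exactly. Their poses are not given: they have to be found in the camera images.
- tote: plywood carrying tote, 170 (x) by 250 (y, 266 over the posts), walls 40 high, 7 thick, floor 7; 0.36 to 0.6 kg. A straight carrying bar runs along y over its middle, 18 wide (x), 20 high, bar centre 88 above the underside, free between end posts at y = +-125; grasp it from above across its width. Origin: centre of underside, z up; any yaw. Sizes in mm
- corner (a point): the inside floor corner of the tote that is marked by a small round wooden button (22 across) on the rim; at (78, 118, 7) in the tote's frame, that is towards its +x and +y
- setting_block: aluminium block 24 (x) by 32 (y) by 90 tall, 0.2 kg, two dark grooves near its top, standing upright on the tote's floor beside the bar, its 24 thickness along the bar within 15 degrees, its middle 43 to 49 from the bar's centre line. Origin: centre of underside. Grip it across the 24, above the tote's walls
- slot_middle_mouth (a point): centre of the mouth of the block's own slot: the middle-sized of three, marked with two dark bars. Opening 27 (x) by 35 (y), 35 deep, mouth 55 above the bench; the block stands in it with its x along the point's x. x runs across the rack (no neighbours that way), y along the row, z up
- ferrule0: polished brass ferrule, a ring-like disc 26 across and 14 high, 30 g, lying flat and loose in the tote; origin under its centre. It slides on the tote's floor at slopes above about 8 to 13 degrees, and more is needed along a wall
- ferrule1: polished brass ferrule, a ring-like disc 26 across and 14 high, 30 g, lying flat and loose in the tote; origin under its centre. It slides on the tote's floor at slopes above about 8 to 13 degrees, and more is needed along a wall
- ferrule2: polished brass ferrule, a ring-like disc 26 across and 14 high, 30 g, lying flat and loose in the tote; origin under its centre. It slides on the tote's floor at slopes above about 8 to 13 degrees, and more is needed along a wall
- ferrule3: polished brass ferrule, a ring-like disc 26 across and 14 high, 30 g, lying flat and loose in the tote; origin under its centre. It slides on the tote's floor at slopes above about 8 to 13 degrees, and more is needed along a wall
- rack: fixed dark wooden board, 80 (x) by 240 (y) by 10, under the row of three slot pieces; origin under its centre
- slot_small: fixed wooden slot piece, 60 (x) by 68 (y) by 45 high, on the rack board, narrow slot 27 by 25, one dark bar, occupied; origin under its centre. The three stand 76 apart in any order
- slot_middle: fixed wooden slot piece, 60 (x) by 68 (y) by 45 high, on the rack board, middle slot 27 by 35, two dark bars, empty; origin under its centre. The three stand 76 apart in any order
- slot_large: fixed wooden slot piece, 60 (x) by 68 (y) by 45 high, on the rack board, wide slot 27 by 45, three dark bars, empty; origin under its centre. The three stand 76 apart in any order
- small_block: bystander: narrow setting block, 24 x 22 x 90, one dark groove, standing in the narrow slot; origin under its centre
- large_block: bystander: wide setting block, 24 x 42 x 90, three dark grooves, standing on the bench; origin under its centre
- chisel: bystander: screwdriver with a wooden handle, about 200 long, lying on the bench
- hammer: bystander: hammer lying on the bench
- glue: bystander: white bottle, 54 across, 150 tall
- mug: bystander: white mug, 80 across, 90 tall
- blank: bystander: square wood blank 180 x 45 x 45 lying on the bench
Not all that is in view belongs to the job. Leave any green, purple or turquoise look-alike of the setting_block alone.

How it is judged:
By the outcome, as a careful person would: the job done as asked, in the order asked, and still so for the second after the job is handed in, while the arm keeps its last pose, push and grip.
It also fails if it takes over 62 s, if anything falls off the work surface, if the arm or the gripper's body presses on something with over 40 N, if the wrist force passes 120 N, or if a joint passes its speed limit or range.

## Working session

There is one attempt and no reset: what is moved stays moved. The work goes in short steps, Python scripts to look and compute and a shell command to move; the robot and the scene stay as the last step left them, time stands still between calls to the robot, and variables do not carry over. Pictures are saved under pics/ and viewed, and the job is handed in when it is done.

```bash
mkdir -p pics; python3 - <<'E'
from rig import sense, grab_frame, r
import cv2
print(sense()); print(r.tip_extent)
for n in ("scene","top","wrist"):
    f=grab_frame(n); cv2.imwrite(f"pics/{n}0.png",f["color"][:,:,::-1]); print(n,f["mtx"].round(1).tolist(),f["T"].round(3).tolist())
E
```

```text
{'clock': 0.0, 'qpos': array([ 1.20458165e+00,  3.53656693e-01,  1.63413066e+00, -3.38407177e-05,
        1.15521285e+00, -2.41135941e-03]), 'qvel': array([ 3.68827632e-04, -3.40648645e-05,  3.89099180e-04,  4.27373869e-04,
        1.51646525e-03,  4.00661917e-04]), 'joint_efforts': array([ 1.88002661e-03, -6.05263925e+01, -3.42074275e+01,  3.22758558e-05,
        9.49258741e-03,  4.00795370e-07]), 'eef_pos': array([222.32187396, 583.87008752, 403.95766511]), 'tcp_rot': array([-3.14018503e+00,  2.75467590e-05,  2.77780304e+00]), 'contact_force': array([-0.77985564,  0.3806266 , -0.27056545]), 'wrist_torque': array([0.01159254, 0.01193811, 0.00520584]), 'opening': 0.9991342281371907}
173.4
scene [[374.2, 0.0, 256.9], [0.0, 374.2, 189.9], [0.0, 0.0, 1.0]] [[-0.114, 0.572, -0.812, 1514.781], [0.993, 0.079, -0.084, 129.631], [0.016, -0.816, -0.578, 749.994], [0.0, 0.0, 0.0, 1.0]]
top [[496.0, 0.0, 262.5], [0.0, 496.0, 194.2], [0.0, 0.0, 1.0]] [[0.026, -0.994, 0.108, 387.141], [-1.0, -0.026, 0.006, 5.675], [-0.003, -0.108, -0.994, 1517.693], [0.0, 0.0, 0.0, 1.0]]
wrist [[300.8, 0.0, 256.4], [0.0, 300.8, 190.9], [0.0, 0.0, 1.0]] [[0.356, 0.896, 0.267, 153.417], [0.935, -0.341, -0.103, 609.346], [-0.002, 0.286, -0.958, 372.127], [0.0, 0.0, 0.0, 1.0]]
```

View pics/scene0.png

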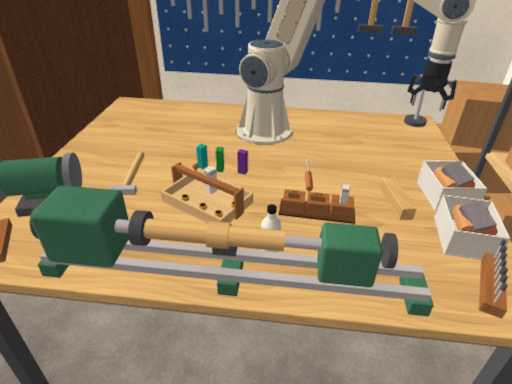

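View pics/top0.png

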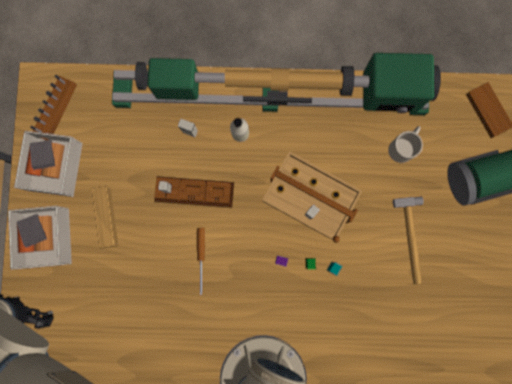

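View pics/wrist0.png

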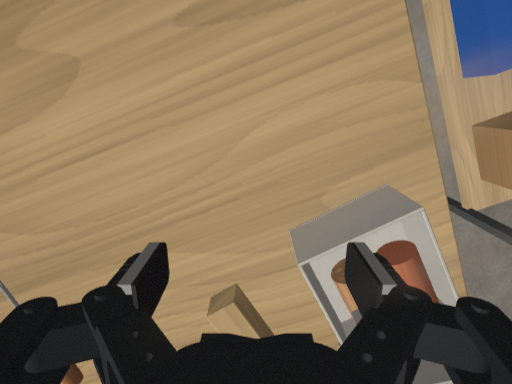

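```bash
python3 - <<'E'
import cv2
a=cv2.imread("pics/top0.png")
cv2.imwrite("pics/c1.png",cv2.resize(a[140:285,255:375],None,fx=4.1,fy=4.1,interpolation=cv2.INTER_CUBIC))
cv2.imwrite("pics/c2.png",cv2.resize(a[105:215,145:265],None,fx=5,fy=5,interpolation=cv2.INTER_CUBIC))
s=cv2.imread("pics/scene0.png")
cv2.imwrite("pics/c3.png",cv2.resize(s[135:245,155:365],None,fx=3.8,fy=3.8,interpolation=cv2.INTER_CUBIC))
E
```

```text
(no output)
```

View pics/c1.png

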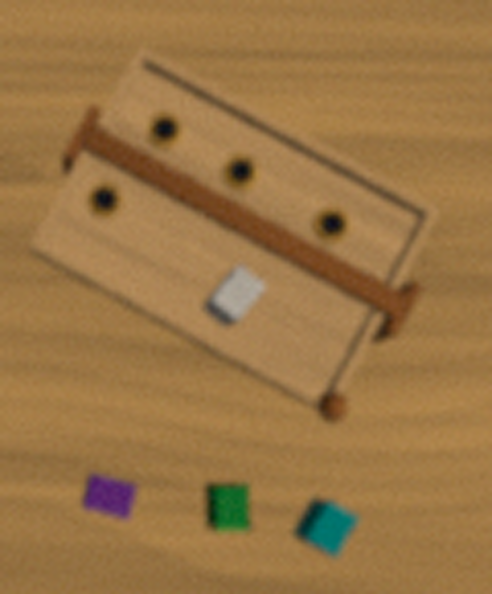

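View pics/c2.png

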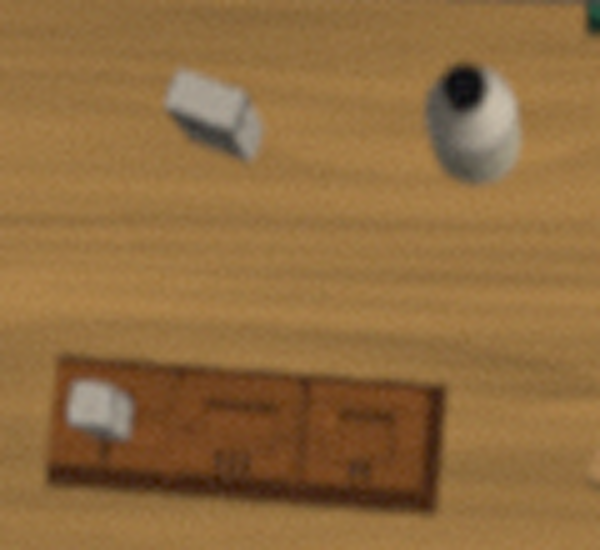

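View pics/c3.png

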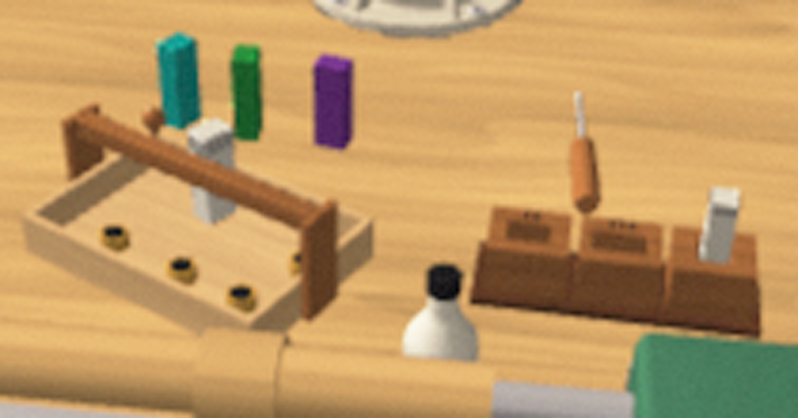

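```bash
cat > h.py <<'E'
import numpy as np, cv2
from rig import sense, grab_frame
from scipy.optimize import least_squares
from scipy.spatial.transform import Rotation as R
def ray(f,px,z):
    d=np.linalg.inv(f["mtx"])@[px[0],px[1],1]; d=f["T"][:3,:3]@d; o=f["T"][:3,3]
    return o+d*(z-o[2])/d[2]
def proj(f,P):
    P=np.atleast_2d(P); T=np.linalg.inv(f["T"]); c=P@T[:3,:3].T+T[:3,3]; u=c@f["mtx"].T
    return u[:,:2]/u[:,2:]
def fit(obs,x0):  # obs: list (frame, model pts, px) ; planar pose
    def pose(p,M):
        c,s=np.cos(p[2]),np.sin(p[2]); M=np.asarray(M,float)
        return np.c_[p[0]+c*M[:,0]-s*M[:,1],p[1]+s*M[:,0]+c*M[:,1],M[:,2]]
    g=lambda p:np.concatenate([(proj(f,pose(p,M))-np.asarray(q)).ravel() for f,M,q in obs])
    s=least_squares(g,x0,x_scale=[10,10,.1]); return s.x,g(s.x).reshape(-1,2).round(1)
def snap(n,name,crop=None,k=1):
    f=grab_frame(n); im=f["color"][:,:,::-1]
    if crop: x0,y0,x1,y1=crop; im=im[y0:y1,x0:x1]
    cv2.imwrite(f"pics/{name}.png",cv2.resize(im,None,fx=k,fy=k,interpolation=cv2.INTER_CUBIC)); return f
def tcp():
    s=sense(); return s["eef_pos"],R.from_euler("xyz",s["tcp_rot"])
E
python3 - <<'E'
from h import *
f=dict(mtx=np.array([[496,0,262.5],[0,496,194.2],[0,0,1]]),T=np.array(grab_frame("top")["T"]))
c1=lambda a:np.array(a)/4.1+[255,140]
c2=lambda a:np.array(a)/5.+[145,105]
M=[[-85,-125,40],[-85,125,40],[85,-125,40],[88,126,44],[0,-125,98],[0,125,98]]
q=c1([[142,52],[437,212],[33,243],[333,405],[92,130],[405,297]])
print("tote",*fit([(f,M,q)],[450,-50,2.65]))
print("blk top",ray(f,c1([238,288]),97), [ray(f,c1(p),97).round(1)[:2].tolist() for p in ([240,267],[266,279],[234,312],[208,295])])
for p in ([165,128],[240,171],[332,223],[104,199]): print("fer",ray(f,c1(p),21).round(1))
# rack board top corners z=10?, slot tops z=55
for p in ([60,357],[443,388],[435,505],[50,485]): print("rack",ray(f,c2(p),10).round(1),ray(f,c2(p),55).round(1))
print("mouth",ray(f,c2([372,435]),55))
E
```

```text
tote [ 549.98846619 -135.78174203    2.66741409] [[-0.1 -2.1]
 [ 1.4 -1.8]
 [-0.4  0.4]
 [ 0.4  2.1]
 [-0.8  0.3]
 [-0.5  1. ]]
blk top [ 499.04334799 -131.61983323   97.        ] [[513.8, -132.8], [505.9, -151.1], [482.2, -129.1], [493.6, -110.7]]
fer [622.9 -82.8  21. ]
fer [ 592.1 -139.1   21. ]
fer [ 555.1 -207.7   21. ]
fer [568.5 -38.7  21. ]
rack [597.5 340.6  10. ] [591.3 330.6  55. ]
rack [584.5 104.7  10. ] [578.6 101.8  55. ]
rack [512.4 107.2  10. ] [508.6 104.2  55. ]
rack [518.5 342.8  10. ] [514.6 332.8  55. ]
mouth [549.34678907 142.98800697  55.        ]
```

The block to take is the grey one with two grooves in the tote (top px 312,212). The other candidates are the grey large_block (187,128), the grey small_block in the rack (165,187), and the purple (282,261), green (311,264) and turquoise (335,268) look-alikes. The slot is the right-hand piece in the top view, with two bars (218,192). The button is the tote's lower-right corner (336,239).

```bash
python3 -m creep '[[0,0,0,-26,-28,0,0],[0,0,0,-26,-28,0,0],[0,0,0,-26,-28,0,0],[0,0,0,-26,-28,0,0],[0,0,0,-26,-28,0,0],[0,0,0,-26,-28,0,0],[0,0,0,-26,-28,0,0],[0,0,0,-26,-28,0,0],[0,0,0,-26,-28,0,0],[0,0,0,-26,-28,0,0]]'; python3 -c "
from h import *
p,q=tcp();print(p,q.inv().apply([500-p[0],-130-p[1],404-p[2]]),sense()['qpos'])"
```

```text
clock: 1.03
eef_pos: [367.4, 221.3, 401.8]
tcp_rot: [3.14, -0.001, 2.788]
contact_force: [0.6, 0.4, -0.6]
opening: 1.001
[367.35624195 221.26694822 401.82916184] [-245.98480932 -283.67422412   -2.82066504] [ 5.38001964e-01  4.30617992e-02  2.03298379e+00  1.81244626e-03
  1.06458029e+00 -6.80378379e-01]
```

```bash
python3 -m creep '[[0,0,0,-26,-30,0,0],[0,0,0,-26,-30,0,0],[0,0,0,-26,-30,0,0],[0,0,0,-26,-30,0,0],[0,0,0,-26,-30,0,0],[0,0,0,-26,-30,0,0],[0,0,0,-26,-30,0,0],[0,0,0,-26,-30,0,0],[0,0,0,-20,-25,0,0],[0,0,0,-10,-10,0,0]]'; python3 -m creep '[[0,0,0,0,0,0,0]]'; python3 -c "
from h import *
p,q=tcp();print(p,q.inv().apply([500-p[0],-130-p[1],404-p[2]]),sense()['qpos'])
snap('wrist','w1',k=1.5)"
```

```text
clock: 1.87
eef_pos: [497.9, -141.4, 403.0]
tcp_rot: [3.138, 0.005, 2.786]
contact_force: [-0.8, 0.2, -1.1]
opening: 1.001
clock: 1.95
eef_pos: [498.8, -144.2, 402.9]
tcp_rot: [3.139, 0.006, 2.783]
contact_force: [-1.1, 0.5, -0.2]
opening: 1.002
[ 498.79102819 -144.23369673  402.85577671] [ 3.85443081 13.75640996 -1.12850805] [-0.28516624  0.1886289   1.86149849  0.00273568  1.0850749  -1.4987751 ]
```

View pics/w1.png

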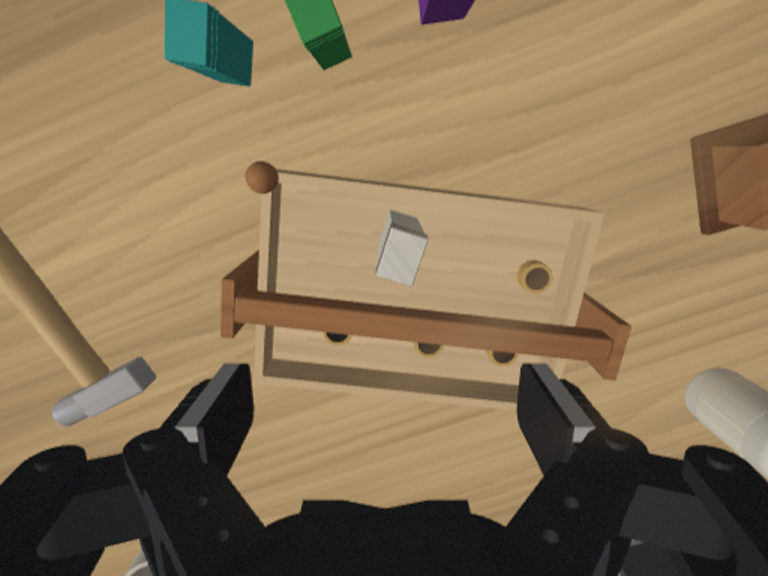

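```bash
python3 -c "
from h import *
f=snap('wrist','w2',(140,95,430,270),2.75)
np.savez('w2.npz',**f)"
```

```text
(no output)
```

View pics/w2.png

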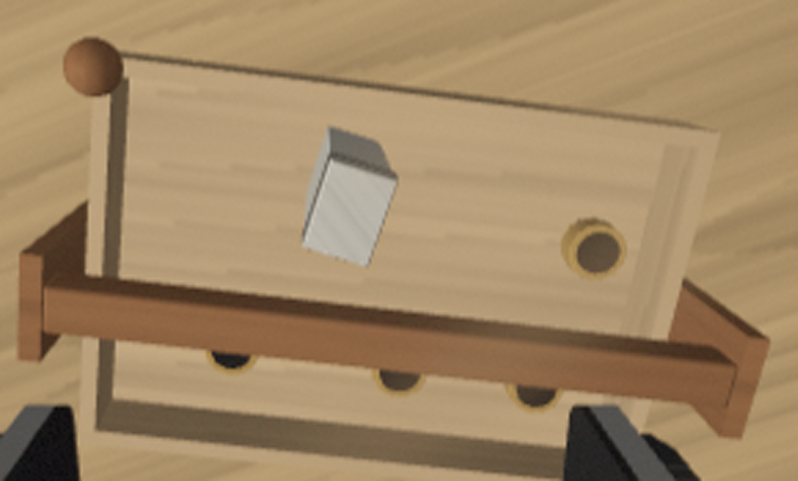

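```bash
python3 - <<'E'
from h import *
f=dict(np.load('w2.npz')); c=lambda a:np.array(a)/2.75+[140,95]
print("tote",*fit([(f,[[85,-125,40],[-85,125,40],[-9,125,98],[-9,-125,98],[85,125,46]],c([[720,130],[83,433],[45,333],[733,402],[93,67]]))],[550,-136,2.667]))
print("block",*fit([(f,[[12,16,97],[12,-16,97],[-12,-16,97],[-12,16,97]],c([[398,178],[369,266],[302,244],[332,157]]))],[500,-131,1.1]))
print("block",*fit([(f,[[12,16,97],[12,-16,97],[-12,-16,97],[-12,16,97]],c([[332,157],[302,244],[369,266],[398,178]]))],[500,-131,1.1]))
print("block",*fit([(f,[[12,16,97],[12,-16,97],[-12,-16,97],[-12,16,97]],c([[302,244],[332,157],[398,178],[369,266]]))],[500,-131,1.1]))
E
```

```text
tote [ 546.38480745 -131.83793441    2.67135035] [[ 1.7 -1. ]
 [-0.4  4.2]
 [-0.7  1. ]
 [ 0.4  1.6]
 [-1.  -4.1]]
block [ 493.9873847  -130.61204496    0.9002188 ] [[ 0.5  0.1]
 [-0.2 -0.3]
 [ 0.1  0.3]
 [-0.3 -0.2]]
block [ 494.33476209 -130.64452434    0.85640657] [[ 25.1   8.9]
 [ 23.3   8.4]
 [-24.7  -8.1]
 [-23.3  -7.7]]
block [ 493.9873847  -130.61204496    4.04181143] [[ 0.1  0.3]
 [-0.3 -0.2]
 [ 0.5  0.1]
 [-0.2 -0.3]]
```

```bash
python3 -c "
from h import *
p,q=tcp();print(p,q.inv().apply([495-p[0],-130.7-p[1],300-p[2]]))"
```

```text
[ 497.78981093 -141.896852    402.6455971 ] [  6.99664063   9.15299101 102.64765424]
```

```bash
python3 -m creep '[[0,0,0.08,2,3,15,0.3],[0,0,0.08,2,3,25,0.3],[0,0,0.08,2,3,25,0.3],[0,0,0.07,1,0,20,0.3],[0,0,0,0,0,10,0.3],[0,0,0,0,0,0,0.3]]'; python3 -c "
from h import *
p,q=tcp();print(p,q.inv().apply([495-p[0],-130.7-p[1],232-p[2]]),2.471-q.as_euler('xyz')[2])
f=snap('wrist','w3',k=1.5); np.savez('w3.npz',**f)"
```

```text
clock: 2.55
eef_pos: [493.7, -122.7, 306.2]
tcp_rot: [3.135, 0.004, 2.468]
contact_force: [0.3, -0.2, -0.1]
opening: 0.703
[ 493.73123569 -122.72038257  306.1673121 ] [-5.67842455 -5.96753543 74.14997139] 0.003226221681780661
```

View pics/w3.png

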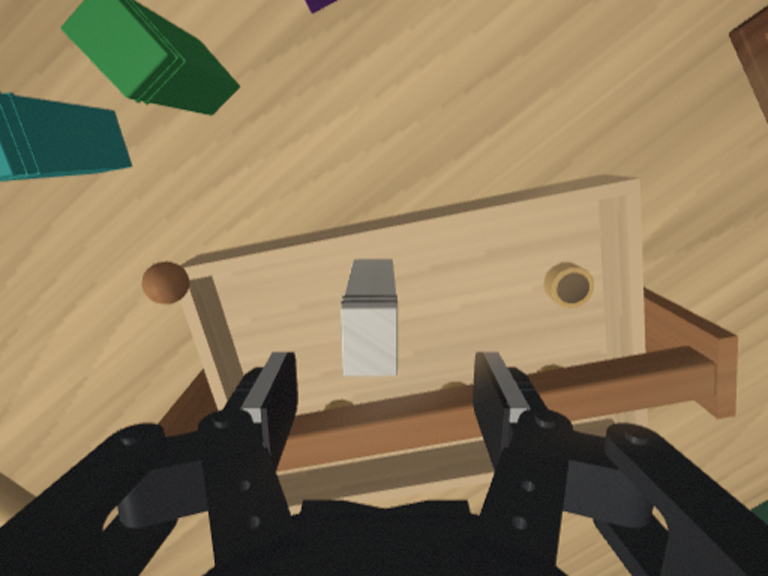

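```bash
python3 - <<'E'
from h import *
f=dict(np.load('w3.npz'))
im=f["color"][190:262,215:280,::-1]; cv2.imwrite("pics/w3c.png",cv2.resize(im,None,fx=8,fy=8,interpolation=cv2.INTER_CUBIC))
c=lambda a:np.array(a)/1.5
x,res=fit([(f,[[12,16,97],[12,-16,97],[-12,-16,97],[-12,16,97]],c([[397,305],[397.5,376],[343,376],[342,306]]))],[495,-131,0.9])
print(x,res); p,q=tcp(); print(q.inv().apply([x[0]-p[0],x[1]-p[1],232-p[2]]),x[2]+np.pi/2-q.as_euler('xyz')[2])
E
```

```text
[ 494.0677341  -130.38963843    0.8995623 ] [[ 0.9  0.6]
 [ 0.3 -0.5]
 [-0.1 -0.3]
 [-1.   0.1]]
[-4.48767599 -6.35189437 74.97889109] 0.002651295324715086
```

View pics/w3c.png

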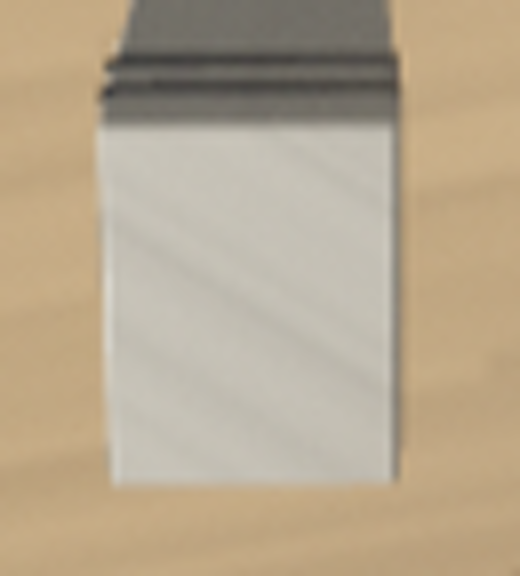

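```bash
python3 -m creep '[[0.006,-0.004,0,-4,-6,10,0.3],[0,0,0,-0.5,-0.5,20,0.3],[0,0,0,0,0,20,0.3],[0,0,0,0,0,16,0.3],[0,0,0,0,0,8,0.3],[0,0,0,0,0,0,0.3]]'; python3 -c "
from h import *
p,q=tcp();print(p,q.inv().apply([494.1-p[0],-130.5-p[1],232-p[2]]),2.471-q.as_euler('xyz')[2])"
```

```text
clock: 3.1
eef_pos: [497.4, -132.5, 235.6]
tcp_rot: [3.137, 0.021, 2.48]
contact_force: [-1.3, 0.3, -0.8]
opening: 0.702
[ 497.42435568 -132.49399185  235.57508214] [ 3.92323349 -0.48218295  3.49060097] -0.009462955107733872
```

```bash
python3 -m creep '[[0.004,0.02,0.009,4,-0.5,4,0.3],[0,0,0,0,0,0,0.3]]'; python3 -c "
from h import *
p,q=tcp();print(p,q.inv().apply([494.1-p[0],-130.5-p[1],232-p[2]]),q.as_euler('xyz'))"
```

```text
clock: 3.27
eef_pos: [494.3, -130.8, 232.3]
tcp_rot: [3.141, 0.001, 2.472]
contact_force: [0.0, 0.5, 0.3]
opening: 0.698
[ 494.25974384 -130.79804721  232.25090406] [0.31041542 0.1343856  0.25077054] [3.14137949e+00 5.22544525e-04 2.47166318e+00]
```

Close the jaws.

```bash
python3 -m creep '[[0,0,0,0,0,0,1],[0,0,0,0,0,0,1],[0,0,0,0,0,0,1],[0,0,0,0,0,0,1],[0,0,0,0,0,0,1],[0,0,0,0,0,0,1]]' 70; python3 -c "
from h import *
p,q=tcp();print(p,q.as_euler('xyz'))"
```

```text
clock: 3.77
eef_pos: [495.3, -131.1, 235.2]
tcp_rot: [3.14, 0.005, 2.472]
contact_force: [0.1, 0.5, -1.9]
opening: 0.273
[ 495.26706033 -131.11410561  235.17402662] [3.13961652 0.00463576 2.47231208]
```

```bash
python3 -m creep '[[0,0,0,0,0,-8,1],[0,0,0,0,0,-16,1],[0,0,0,0,0,-22,1],[0,0,0,0,0,-25,1],[0,0,0,0,0,-25,1],[0,0,0,0,0,-22,1],[0,0,0,0,0,-15,1],[0,0,0,0,0,-5,1]]'; python3 -c "
from h import *
p,q=tcp();print(p,q.as_euler('xyz'),q.inv().apply([550-p[0],145-p[1],390-p[2]]))
s=sense();print(s['qpos'],s['contact_force'],s['opening'])
f=snap('wrist','w4',k=1.5)"
```

```text
clock: 4.43
eef_pos: [492.6, -130.3, 379.9]
tcp_rot: [-3.141, -0.002, 2.473]
contact_force: [-0.2, -0.4, -2.4]
opening: 0.271
[ 492.61905648 -130.31231853  379.88211515] [-3.14058160e+00 -2.10993842e-03  2.47259970e+00] [125.75646819 251.54518143 -10.10689945]
[-2.61519232e-01  2.01739760e-01  1.90167341e+00 -1.06790786e-04
  1.04051734e+00 -1.16326956e+00] [-0.21639295 -0.39146774 -2.36370662] 0.2709295695420323
```

View pics/w4.png

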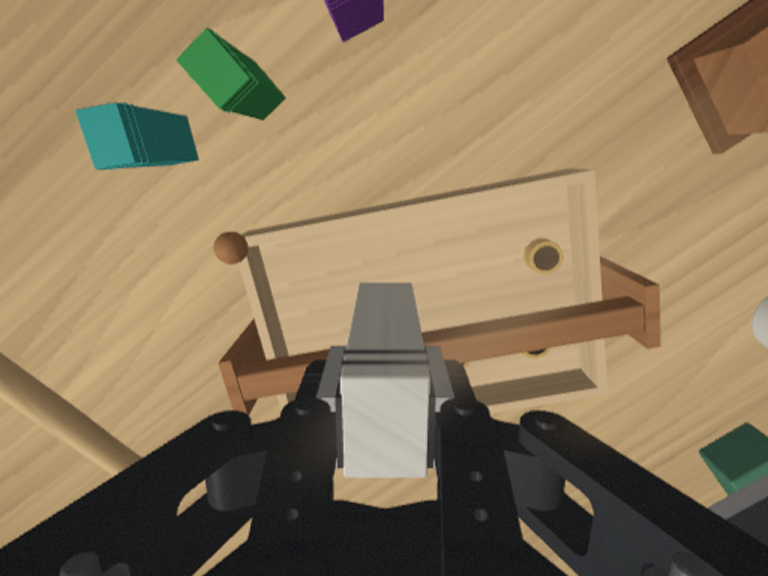

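```bash
python3 -c "
from h import *
p,q=tcp();print(q.inv().apply([548-p[0],85-p[1],390-p[2]]))"
```

```text
[ 90.27585636 203.1680067   -9.98632075]
```

```bash
python3 -m creep '[[0,0,0,5,11,-2,1],[0,0,0,10,22,-3,1],[0,0,0,12,28,-3,1],[0,0,0,14,31,-2,1],[0,0,0,14,31,0,1],[0,0,0,14,31,0,1],[0,0,0,12,26,0,1],[0,0,0,6,14,0,1],[0,0,0,3,6,0,1],[0,0,0,0,0,0,1]]';  python3 -m creep '[[0,0,0.05,0,0,0,1],[0,0,0.1,0,0,0,1],[0,0,0.11,0,0,0,1],[0,0,0.11,0,0,0,1],[0,0,0.11,0,0,0,1],[0,0,0.11,0,0,0,1],[0,0,0.11,0,0,0,1],[0,0,0.11,0,0,0,1],[0,0,0.07,0,0,0,1],[0,0,0,0,0,0,1]]'; python3 -m creep '[[0,0,0,0,0,0,1],[0,0,0,0,0,0,1]]'; python3 -c "
from h import *
p,q=tcp();print(p,q.as_euler('xyz'))
f=snap('wrist','w5',k=1.5);np.savez('w5.npz',**f)"
```

```text
clock: 5.32
eef_pos: [545.1, 96.3, 380.7]
tcp_rot: [-3.133, -0.012, 2.468]
contact_force: [0.2, -0.6, -2.2]
opening: 0.273
clock: 6.15
eef_pos: [539.8, 88.1, 372.8]
tcp_rot: [-3.111, 0.006, 1.541]
contact_force: [0.0, 0.7, -2.3]
opening: 0.271
clock: 6.32
eef_pos: [539.2, 86.5, 371.9]
tcp_rot: [-3.109, 0.006, 1.543]
contact_force: [-0.9, 1.2, -2.6]
opening: 0.273
[539.17618942  86.5302127  371.90302522] [-3.10908186  0.0064977   1.54338951]
```

View pics/w5.png

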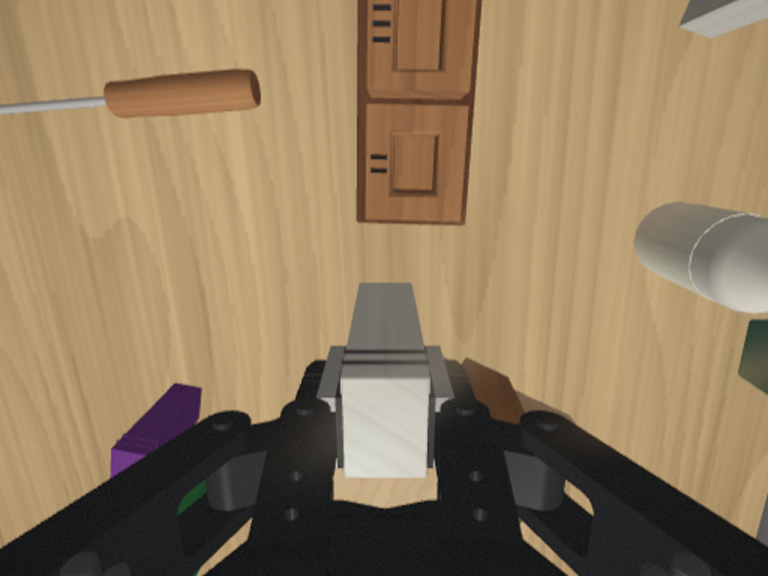

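```bash
python3 - <<'E'
from h import *
f=dict(np.load('w5.npz'))
im=f["color"][50:155,225:335,::-1]; cv2.imwrite("pics/w5c.png",cv2.resize(im,None,fx=5.5,fy=5.5,interpolation=cv2.INTER_CUBIC))
im=f["color"][180:330,200:315,::-1]; cv2.imwrite("pics/w5b.png",cv2.resize(im,None,fx=4,fy=4,interpolation=cv2.INTER_CUBIC))
E
```

```text
(no output)
```

View pics/w5c.png

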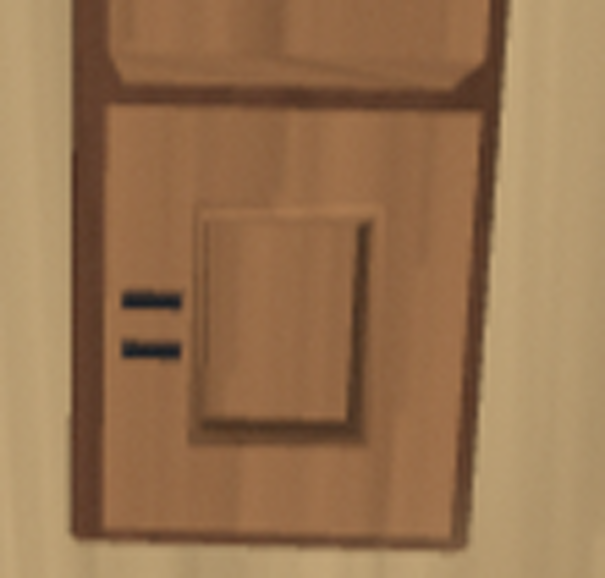

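View pics/w5b.png

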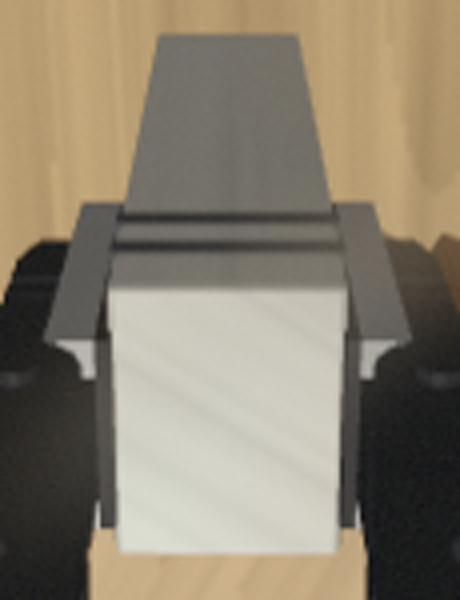

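```bash
cat >> h.py <<'E'
def blockfit(f,px,M,p,q):
    # block pose in tool frame: rotvec from (block x=tool y, block z=-tool z), pos
    B=np.array([[0,1,0],[1,0,0],[0,0,-1]]).T
    g=lambda v:(proj(f,p+q.apply(R.from_rotvec(v[3:]).apply(np.asarray(M,float)@B.T)+v[:3]))-px).ravel()
    s=least_squares(g,[0,0,226,0,0,0],x_scale=[1,1,1,.02,.02,.02]); return s.x,g(s.x).reshape(-1,2).round(2)
E
python3 - <<'E'
from h import *
f=dict(np.load('w5.npz')); c=lambda a:np.array(a)/5.5+[225,50]; b=lambda a:np.array(a)/4+[200,180]
p,q=tcp()
C=[[-30,34,55],[30,34,55],[30,-34,55],[-30,-34,55]]
print(*fit([(f,C,c([[105,104],[484,110],[452,537],[102,528]]))],[550,145,0]))
for nm,pts in (("outer",[[195,210],[385,208],[365,440],[190,440]]),("inner",[[207,220],[372,220],[350,420],[203,420]])):
    W=np.array([ray(f,t,55) for t in c(pts)]); print(nm,W.mean(0).round(1),[np.linalg.norm(W[i]-W[i-1]).round(1) for i in range(4)])
rk=[ray(f,t,55) for t in c([[105,104],[102,528]])];print(rk)
for s in (1,-1):
  M=[[-12*s,16*s,90],[12*s,16*s,90],[12*s,-16*s,90],[-12*s,-16*s,90],[-12*s,16*s,0],[12*s,16*s,0]]
  print("blk",*[x.round(3).tolist() for x in blockfit(f,b([[110,290],[347,288],[337,552],[118,552],[160,35],[298,35]]),M,p,q)])
E
```

```text
[ 5.48363197e+02  1.49162528e+02 -4.86221630e-02] [[ 0.2 -0.1]
 [-0.3  0.2]
 [ 0.  -0.1]
 [ 0.1 -0.1]]
outer [548.1 149.3  55. ] [np.float64(36.9), np.float64(30.8), np.float64(37.1), np.float64(29.5)]
inner [548.  150.1  55. ] [np.float64(32.0), np.float64(26.8), np.float64(32.0), np.float64(24.7)]
[array([519.84719178, 184.51982582,  55.        ]), array([516.62959996, 116.61313261,  55.        ])]
blk [-1.851, -0.295, 231.796, -0.004, 0.007, 0.0] [[-0.06, -0.26], [-0.13, 0.32], [0.23, 0.02], [0.02, -0.1], [-0.14, -0.0], [0.06, 0.02]]
blk [-1.851, -0.295, 231.796, -0.011, -0.006, -3.141] [[-0.06, -0.26], [-0.13, 0.32], [0.23, 0.02], [0.02, -0.1], [-0.14, -0.0], [0.06, 0.02]]
```

```bash
cat >> h.py <<'E'
def delta(x,y,z,rpy):
    p,q=tcp(); t=R.from_euler("xyz",rpy)
    print("at",p.round(1),q.as_euler("xyz").round(4),"turn",(q.inv()*t).as_rotvec().round(4),"shift",q.inv().apply(np.array([x,y,z])-p).round(1))
E
python3 -c "
from h import *
delta(548.7,151,325,[np.pi,0,1.522])"
```

```text
at [539.2  86.6 371.9] [-3.109   0.0065  1.5436] turn [-0.0326  0.0069  0.0215] shift [65.   9.3 46.2]
```

```bash
python3 -m creep '[[-0.016,0.003,0.011,5,1,0,1],[-0.016,0.003,0.011,13,2,4,1],[0,0,0,15,2,10,1],[0,0,0,14,2,12,1],[0,0,0,11,2,12,1],[0,0,0,7,1,8,1],[0,0,0,1,0,2,1],[0,0,0,0,0,0,1],[0,0,0,0,0,0,1]]'; python3 -c "
from h import *
delta(548.7,151,325,[np.pi,0,1.522])"
```

```text
clock: 7.12
eef_pos: [553.0, 156.6, 319.5]
tcp_rot: [3.138, 0.0, 1.525]
contact_force: [-0.3, 0.7, -1.5]
opening: 0.271
at [553.  156.6 319.5] [3.1377e+00 3.0000e-04 1.5253e+00] turn [0.0039 0.0003 0.0033] shift [-5.8 -4.  -5.5]
```

```bash
python3 -m creep '[[0.004,0,0.003,-5.8,-4,0,1],[0,0,0,0,0,0,1],[0,0,0,0,0,0,1]]'; python3 -c "
from h import *
delta(548.7,151,305,[np.pi,0,1.522])
f=snap('wrist','w6',k=1.5);np.savez('w6.npz',**f)"
```

```text
clock: 7.37
eef_pos: [548.4, 149.6, 320.1]
tcp_rot: [-3.141, 0.001, 1.522]
contact_force: [0.3, 0.2, -2.2]
opening: 0.272
at [548.4 149.6 320.1] [-3.1413e+00  7.0000e-04  1.5217e+00] turn [-0.0003  0.0007 -0.0003] shift [ 1.5  0.3 15.1]
```

View pics/w6.png

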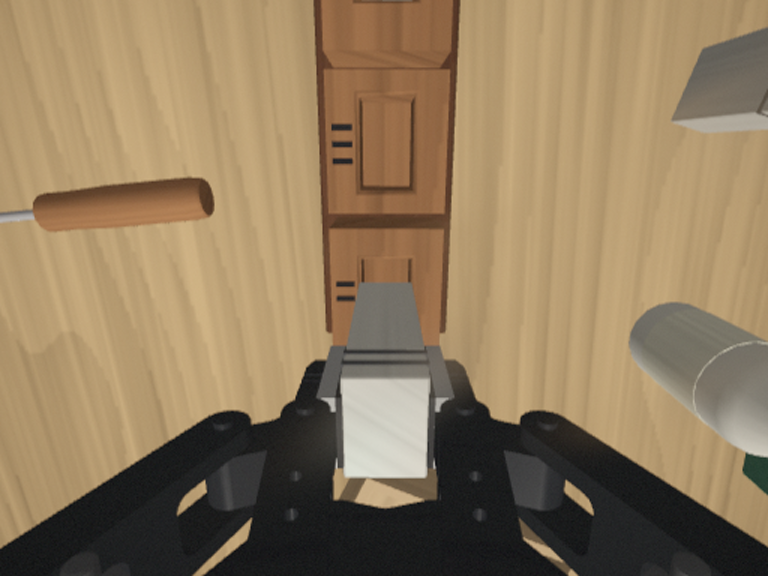

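```bash
python3 - <<'E'
from h import *
f=dict(np.load('w6.npz'))
im=f["color"][35:230,205:315,::-1]; cv2.imwrite("pics/w6c.png",cv2.resize(im,None,fx=4,fy=3,interpolation=cv2.INTER_CUBIC))
cv2.imwrite("pics/w6d.png",cv2.resize(f["color"][35:155,205:315,::-1],None,fx=5,fy=5,interpolation=cv2.INTER_CUBIC))
E
```

```text
(no output)
```

View pics/w6d.png

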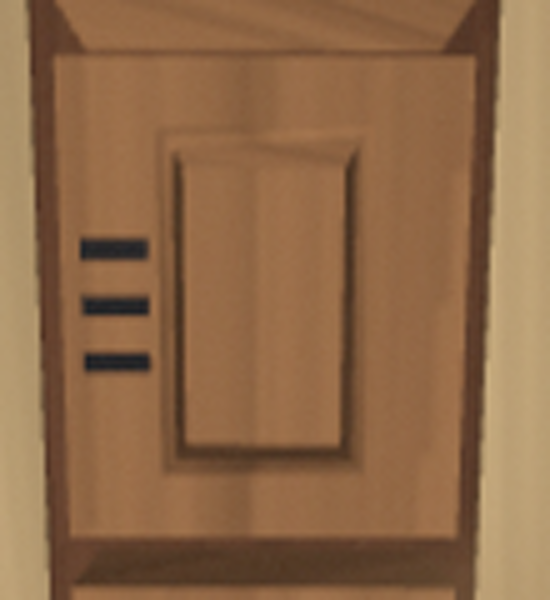

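View pics/w6c.png

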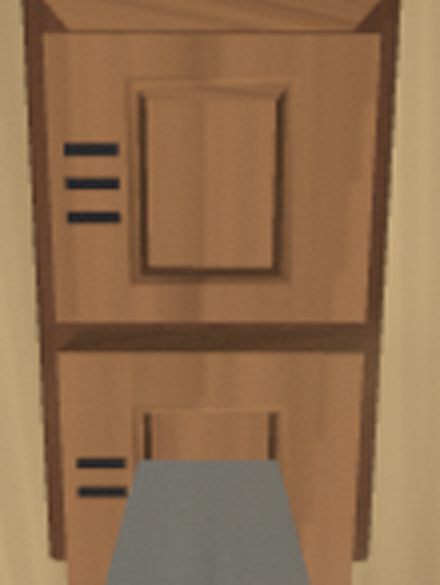

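```bash
python3 - <<'E'
from h import *
f=dict(np.load('w6.npz')); c=lambda a:np.array(a)/5+[205,35]; d=lambda a:np.array(a)/[4,3]+[205,35]
C=np.array([[-30,34,55],[30,34,55],[30,-34,55],[-30,-34,55]])
x,r_=fit([(f,C+[0,76,0],c([[53,54],[475,56],[458,538],[69,538]])),(f,C[:2],d([[57,350],[363,352]]))],[548,149,-.05]); print(x,r_.tolist())
p,q=tcp()
b=p+q.apply([-1.85,-.3,231.8]); e=[np.cos(x[2]),np.sin(x[2])]
print("block bottom",b,"err in rack xy:", (x[:2]-b[:2])@e, (x[:2]-b[:2])@[-e[1],e[0]])
E
```

```text
[ 5.48142223e+02  1.49121300e+02 -5.17150931e-02] [[-0.1, -0.2], [0.3, -0.4], [-0.2, -0.2], [-0.1, -0.4], [-0.2, 0.9], [0.3, 0.4]]
block bottom [547.83816256 147.46590119  88.32209932] err in rack xy: 0.21808288201450396 1.6689026800449844
```

```bash
python3 -m creep '[[0,0.001,0,1.8,0.3,8,1],[0,0,0,0,0,10,1],[0,0,0,0,0,4,1],[0,0,0,0,0,0,1]]'; python3 -c "
from h import *
delta(548.5,151,288,[np.pi,0,1.52])"
```

```text
clock: 7.75
eef_pos: [549.0, 150.6, 297.1]
tcp_rot: [3.14, -0.001, 1.52]
contact_force: [-0.9, -0.2, -2.6]
opening: 0.272
at [549.  150.6 297.1] [ 3.1396e+00 -1.0000e-03  1.5203e+00] turn [ 0.002  -0.001   0.0003] shift [ 0.3 -0.6  9.1]
```

```bash
python3 -m creep '[[0.002,-0.001,0,0.4,-0.5,5,1],[0,0,0,0,0,5,1],[0,0,0,0,0,5,1],[0,0,0,0,0,3,1],[0,0,0,0,0,0,1]]'; python3 -c "
from h import *
delta(548.5,151,252,[np.pi,0,1.52])"
```

```text
clock: 8.17
eef_pos: [548.7, 151.0, 276.8]
tcp_rot: [-3.141, 0.001, 1.521]
contact_force: [-0.6, -0.1, -2.3]
opening: 0.27
at [548.7 151.  276.8] [-3.1411e+00  1.0000e-03  1.5208e+00] turn [-0.0005  0.001   0.0008] shift [ 0.1 -0.2 24.8]
```

Already about 10 mm inside with no contact force. Continuing down.

```bash
python3 -m creep '[[0,0.001,0,0.1,-0.2,5,1],[0,0,0,0,0,5,1],[0,0,0,0,0,5,1],[0,0,0,0,0,4,1],[0,0,0,0,0,0,1]]'; python3 -c "
from h import *
delta(548.5,151,252,[np.pi,0,1.52])"
```

```text
clock: 8.58
eef_pos: [548.4, 150.8, 255.6]
tcp_rot: [-3.141, 0.0, 1.521]
contact_force: [-0.1, -0.0, -2.8]
opening: 0.274
at [548.4 150.8 255.6] [-3.1407e+00  2.0000e-04  1.5207e+00] turn [-0.0009  0.0002  0.0007] shift [0.2 0.1 3.6]
```

```bash
python3 -m creep '[[0,0,0,0,0,2,1],[0,0,0,0,0,0,1]]';python3 -m creep '[[0,0,0,0,0,2,1],[0,0,0,0,0,0,1]]';python3 -m creep '[[0,0,0,0,0,2,1],[0,0,0,0,0,0,1]]'
```

```text
clock: 8.75
eef_pos: [548.3, 150.9, 252.9]
tcp_rot: [-3.14, 0.0, 1.521]
contact_force: [0.2, -2.0, -2.2]
opening: 0.27
clock: 8.92
eef_pos: [548.3, 150.9, 250.8]
tcp_rot: [-3.14, 0.0, 1.521]
contact_force: [-0.1, -1.3, -1.2]
opening: 0.272
clock: 9.08
eef_pos: [548.4, 151.0, 248.8]
tcp_rot: [-3.14, 0.0, 1.521]
contact_force: [-0.8, -1.4, -3.1]
opening: 0.268
```

```bash
python3 -m creep '[[0,0,0,0,0,1.5,1],[0,0,0,0,0,0,1]]';python3 -m creep '[[0,0,0,0,0,1.5,1],[0,0,0,0,0,0,1]]'
```

```text
clock: 9.25
eef_pos: [548.5, 150.9, 247.5]
tcp_rot: [-3.141, 0.0, 1.521]
contact_force: [-0.6, -0.8, -3.0]
opening: 0.272
clock: 9.42
eef_pos: [548.7, 151.0, 247.9]
tcp_rot: [-3.141, 0.0, 1.521]
contact_force: [-0.3, -1.3, -2.7]
opening: 0.271
```

```bash
python3 -m creep '[[0,0,0,0,0,2,1],[0,0,0,0,0,0,1]]';python3 -m creep '[[0,0,0,0,0,3,1],[0,0,0,0,0,0,1],[0,0,0,0,0,0,1]]'; python3 -c "
from h import *
f=snap('wrist','w7',k=1.5); snap('scene','s7',(260,150,370,240),7)"
```

```text
clock: 9.58
eef_pos: [549.0, 150.9, 247.8]
tcp_rot: [3.141, 0.0, 1.521]
contact_force: [-0.5, -1.2, -4.3]
opening: 0.275
clock: 9.83
eef_pos: [549.5, 150.9, 248.3]
tcp_rot: [3.139, 0.0, 1.521]
contact_force: [0.2, -1.7, -2.9]
opening: 0.269
```

View pics/w7.png

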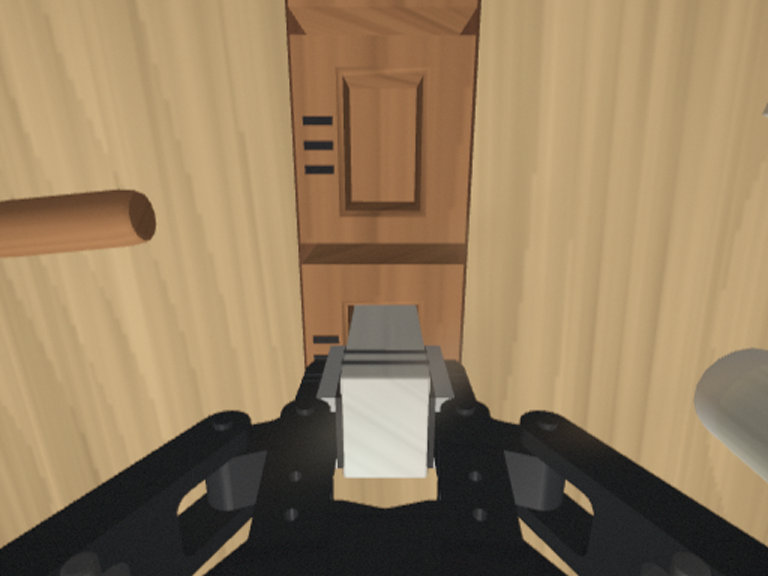

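View pics/s7.png

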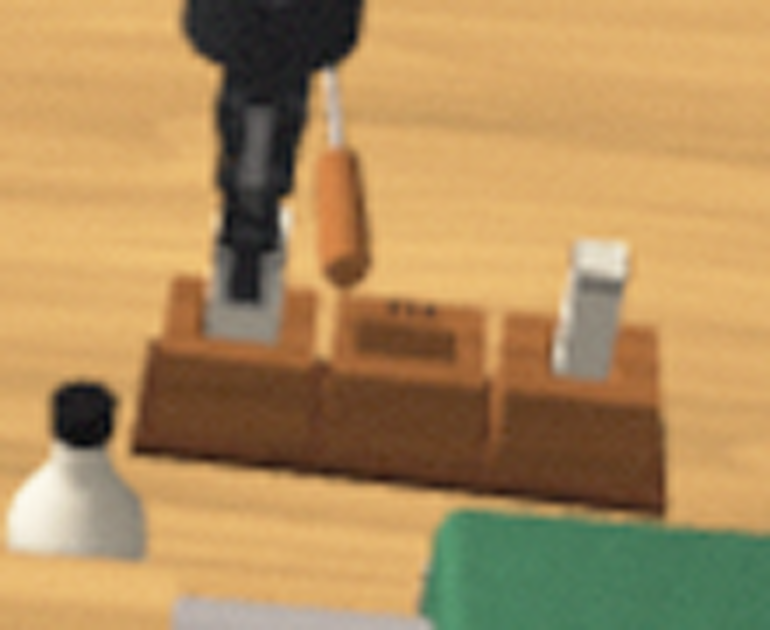

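```bash
python3 -m creep '[[0,0,0,-0.3,-0.5,0,0.5],[0,0,0,0,0,0,0.5],[0,0,0,0,0,0,0.3],[0,0,0,0,0,0,0.3],[0,0,0,0,0,-10,0.3],[0,0,0,0,0,-20,0.3],[0,0,0,0,0,-30,0.3],[0,0,0,0,0,-30,0.3],[0,0,0,0,0,-30,0.3],[0,0,0,0,0,-15,0.3]]'; python3 -c "
from h import *
f=snap('wrist','w8',k=1.5); np.savez('w8.npz',**f); g=snap('scene','s8',(260,150,370,240),7); np.savez('s8.npz',**g);p,q=tcp();print(p,q.as_euler('xyz'))"
```

```text
clock: 10.77
eef_pos: [547.7, 151.1, 385.8]
tcp_rot: [-3.136, 0.001, 1.521]
contact_force: [0.7, -0.6, 0.1]
opening: 0.702
[548.05103079 151.17932636 385.77405757] [-3.13807322e+00  3.89654449e-05  1.52080515e+00]
```

View pics/w8.png

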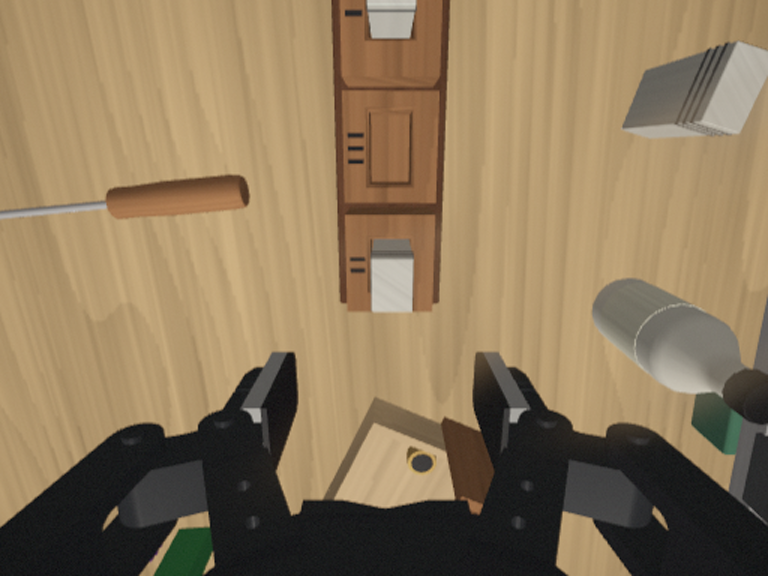

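View pics/s8.png

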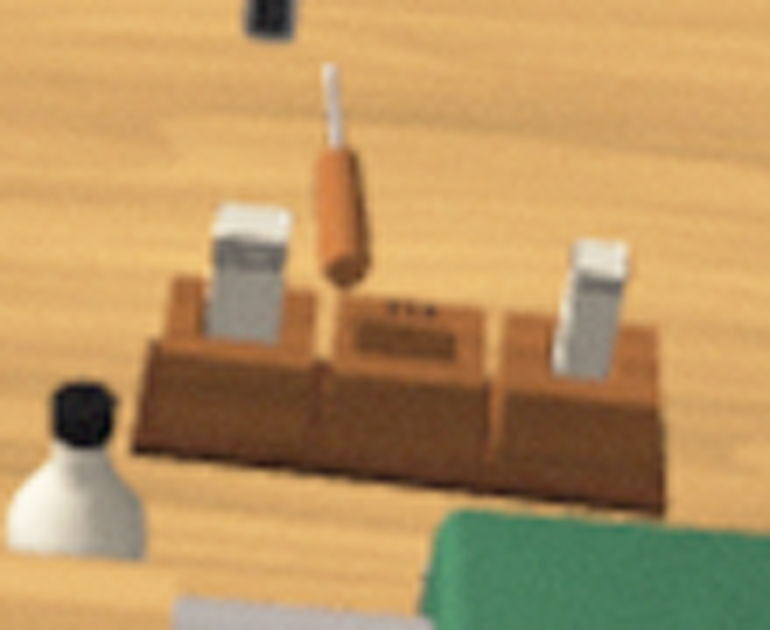

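```bash
python3 -m creep '[[0,0,0,-15,0,0,0.3],[0,0,0,-30,0,0,0.3],[0,0,0,-35,0,0,0.3],[0,0,0,-35,0,0,0.3],[0,0,0,-35,0,0,0.3],[0,0,0.1,-35,0,0,0.3],[0,0,0.1,-30,2,0,0.3],[0,0,0.1,-15,2,0,0.3],[0,0,0.1,-5,2,0,0.3],[0,0,0,0,0,0,0.3]]'; python3 -m creep '[[0,0,0,0,0,0,0.3],[0,0,0,0,0,0,0.3]]'; python3 -c "
from h import *
f=snap('wrist','w9',k=1.5); np.savez('w9.npz',**f); delta(547,-133,386,[np.pi,0,1.1])"
```

```text
clock: 11.7
eef_pos: [531.4, -92.8, 382.9]
tcp_rot: [-3.135, 0.001, 1.107]
contact_force: [0.5, 0.4, 1.0]
opening: 0.7
clock: 11.87
eef_pos: [531.0, -92.8, 382.1]
tcp_rot: [-3.133, 0.001, 1.111]
contact_force: [0.2, -0.3, 0.1]
opening: 0.699
at [531.  -92.6 382.1] [-3.1333e+00  8.0000e-04  1.1119e+00] turn [-0.0083  0.0009  0.0119] shift [-29.2  32.2  -4.2]
```

View pics/w9.png

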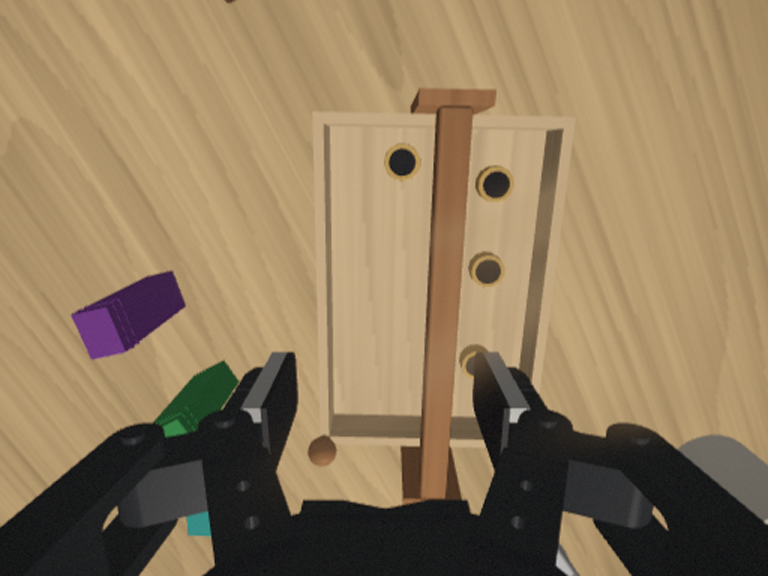

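```bash
python3 - <<'E'
from h import *
f=dict(np.load('w9.npz')); c=lambda a:np.array(a)/1.5
print(*fit([(f,[[85,-125,40],[-85,-125,40],[85,125,40],[0,-125,98],[0,125,98]],c([[315,113],[575,118],[326,440],[454.5,108],[436,498]]))],[547,-133,2.67]))
E
```

```text
[ 547.51599762 -134.93041052    2.67100166] [[-1.9 -0. ]
 [ 1.  -1.4]
 [-2.   3.7]
 [ 1.9 -1.5]
 [ 0.2  1.8]]
```

```bash
python3 - <<'E'
from h import *
f=dict(np.load('w9.npz'))
cv2.imwrite("pics/w9c.png",cv2.resize(f["color"][50:345,195:400,::-1],None,fx=2.7,fy=2,interpolation=cv2.INTER_CUBIC))
for a in ([454.5,108],[436,498],[445,300]): print(ray(f,np.array(a)/1.5,98).round(1))
print(f["T"].round(3).tolist())
E
```

```text
[602.4 -23.9  98. ]
[ 491.6 -244.3   98. ]
[ 554.9 -117.9   98. ]
[[0.896, -0.423, -0.134, 561.947], [-0.444, -0.86, -0.254, -27.966], [-0.008, 0.287, -0.958, 350.095], [0.0, 0.0, 0.0, 1.0]]
```

View pics/w9c.png

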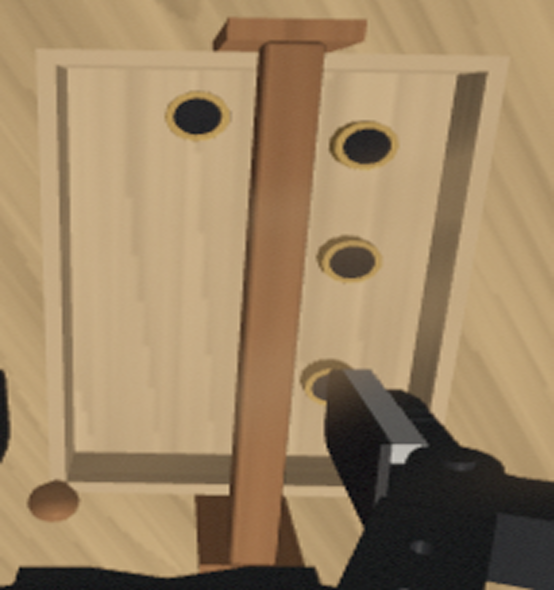

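```bash
python3 -m creep '[[-0.008,0.001,0.009,-10,10,5,0.3],[0,0,0,-14,15,20,0.3],[0,0,0,-5,6,30,0.3],[0,0,0,0,0,25,0.3],[0,0,0,0,0,10,0.3],[0,0,0,0,0,0,0.3],[0,0,0,0,0,0,0.3]]'; python3 -c "
from h import *
delta(546.5,-135,242,[np.pi,0,1.1035])"
```

```text
clock: 12.5
eef_pos: [549.3, -132.0, 289.2]
tcp_rot: [3.135, -0.001, 1.12]
contact_force: [0.6, -1.4, 0.4]
opening: 0.702
at [ 549.3 -132.   289.2] [ 3.1355e+00 -1.4000e-03  1.1198e+00] turn [ 0.0061 -0.0015  0.0163] shift [-4.  -1.5 47.2]
```

```bash
python3 -m creep '[[0.006,-0.001,0.016,-4,-1.5,5,0.3],[0,0,0,0,0,15,0.3],[0,0,0,0,0,15,0.3],[0,0,0,0,0,7,0.3],[0,0,0,0,0,0,0.3],[0,0,0,0,0,0,0.3]]'; python3 -c "
from h import *
delta(546.5,-135,242,[np.pi,0,1.1035]); snap('wrist','w10',k=1.5)"
```

```text
clock: 13.0
eef_pos: [548.3, -134.9, 251.9]
tcp_rot: [3.134, -0.002, 1.104]
contact_force: [-0.2, -0.7, 0.5]
opening: 0.699
at [ 548.3 -134.9  251.9] [ 3.1337e+00 -2.2000e-03  1.1037e+00] turn [ 0.0079 -0.0022  0.0002] shift [-0.9 -1.6  9.8]
```

View pics/w10.png

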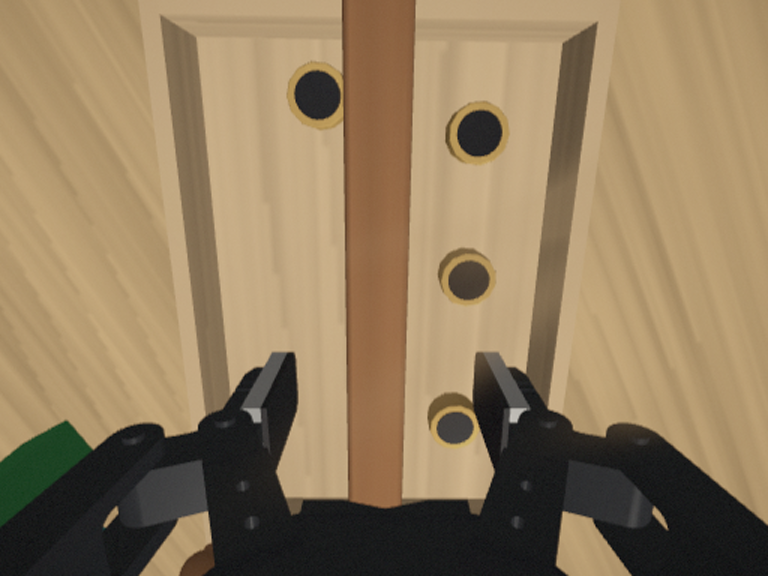

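```bash
python3 -m creep '[[0.008,-0.002,0,-0.9,-1.6,6,0.3],[0,0,0,0,0,4,0.3],[0,0,0,0,0,0,0.3],[0,0,0,0,0,0,1],[0,0,0,0,0,0,1],[0,0,0,0,0,0,1],[0,0,0,0,0,0,1],[0,0,0,0,0,0,1],[0,0,0,0,0,0,1]]' 110; python3 -c "
from h import *
delta(546.5,-135,242,[np.pi,0,1.1035])"
```

```text
clock: 13.8
eef_pos: [547.3, -135.2, 244.1]
tcp_rot: [3.139, -0.001, 1.103]
contact_force: [0.0, 0.3, -1.1]
opening: 0.193
at [ 547.3 -135.2  244.1] [ 3.1387e+00 -1.0000e-03  1.1033e+00] turn [ 0.0029 -0.001  -0.0002] shift [-0.1 -0.8  2.1]
```

```bash
python3 -m creep '[[0,0,0,0,0,-4,1],[0,0,0,0,0,-8,1],[0,0,0,0,0,-12,1],[0,0,0,0,0,-16,1],[0,0,0,0,0,-20,1],[0,0,0,0,0,-22,1],[0,0,0,0,0,-24,1],[0,0,0,0,0,-24,1],[0,0,0,0,0,-24,1],[0,0,0,0,0,-24,1]]';  python3 -m creep '[[0,0,0,0,0,-22,1],[0,0,0,0,0,-20,1],[0,0,0,0,0,-16,1],[0,0,0,0,0,-12,1],[0,0,0,0,0,-8,1],[0,0,0,0,0,-4,1],[0,0,0,0,0,0,1]]'; python3 -c "
from h import *
delta(547,-135,470,[np.pi,0,1.1035]); snap('scene','s11',k=1.5); snap('wrist','w11',k=1.5)"
```

```text
clock: 14.63
eef_pos: [542.6, -134.1, 428.3]
tcp_rot: [-3.128, 0.003, 1.104]
contact_force: [-0.2, -0.4, -4.8]
opening: 0.185
clock: 15.22
eef_pos: [540.0, -133.5, 526.5]
tcp_rot: [-3.138, 0.001, 1.104]
contact_force: [0.2, -0.2, -5.5]
opening: 0.193
at [ 540.  -133.5  526.5] [-3.1375e+00  1.3000e-03  1.1040e+00] turn [-0.0041  0.0013  0.0005] shift [ 1.9  7.2 56.5]
```

View pics/s11.png

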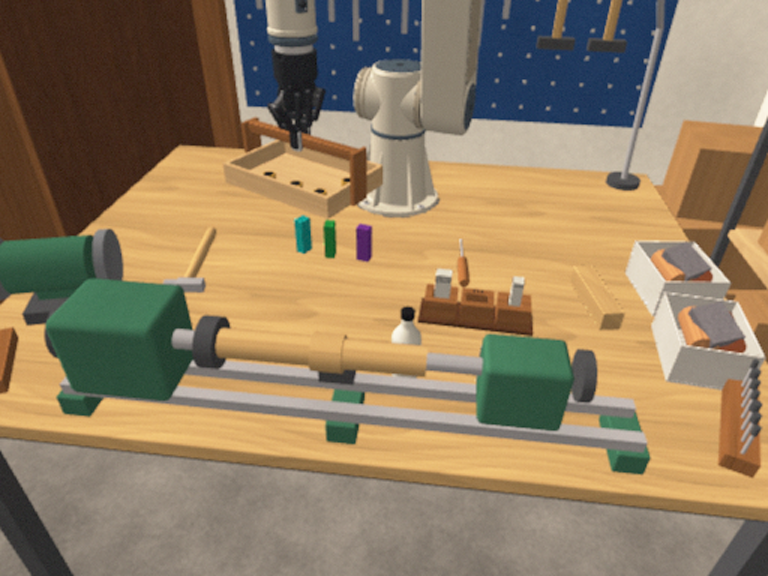

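View pics/w11.png

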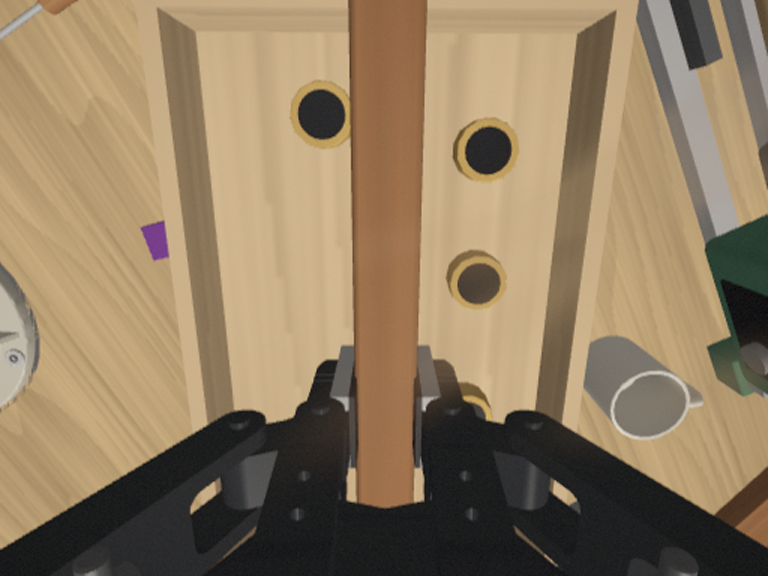

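```bash
python3 -m creep '[[-0.015,0.015,0,-2,-2,0,1],[-0.03,0.03,0,-4.5,-4.5,0,1],[-0.035,0.035,0,-5.5,-5.5,0,1],[-0.035,0.035,0,-5.5,-5.5,0,1],[-0.035,0.035,0,-5.5,-5.5,0,1],[-0.035,0.035,0,-5.5,-5.5,0,1],[-0.035,0.035,0,-5.5,-5.5,0,1],[-0.03,0.03,0,-4.5,-4.5,0,1],[-0.02,0.02,0,-3,-3,0,1],[0,0,0,0,0,0,1]]';  python3 -m creep '[[0,0,0,0,0,0,1]]'; cat >> h.py <<'E'
def slopes():
    p,q=tcp(); m=q.as_matrix(); tx,ty=-m[:,1],-m[:,0]
    print("tcp",p.round(1),"grasp",(p+m@[0,0,155]).round(1),"slope down +x,+y deg",np.degrees(np.arcsin([-tx[2],-ty[2]])).round(1),"bot corner z",(p+m@[0,0,155]+m@[-133,-85,88])[2].round(1),sense()["qpos"].round(2),sense()["opening"])
E
python3 -c "
from h import *
slopes(); snap('wrist','w12',k=1.5)
snap('scene','s12',(120,40,300,180),4.2)"
```

```text
clock: 16.15
eef_pos: [478.8, -151.6, 502.0]
tcp_rot: [2.874, -0.275, 1.138]
contact_force: [0.2, 0.2, -5.9]
opening: 0.187
clock: 16.23
eef_pos: [478.1, -151.7, 501.2]
tcp_rot: [2.876, -0.275, 1.137]
contact_force: [-0.1, 1.0, -5.4]
opening: 0.193
tcp [ 478.1 -151.7  501.2] grasp [ 532.  -132.   357.2] slope down +x,+y deg [14.6 15.7] bot corner z 217.9 [-0.4  -0.    1.88  0.3   1.   -0.05] 0.19277948587763558
```

View pics/w12.png

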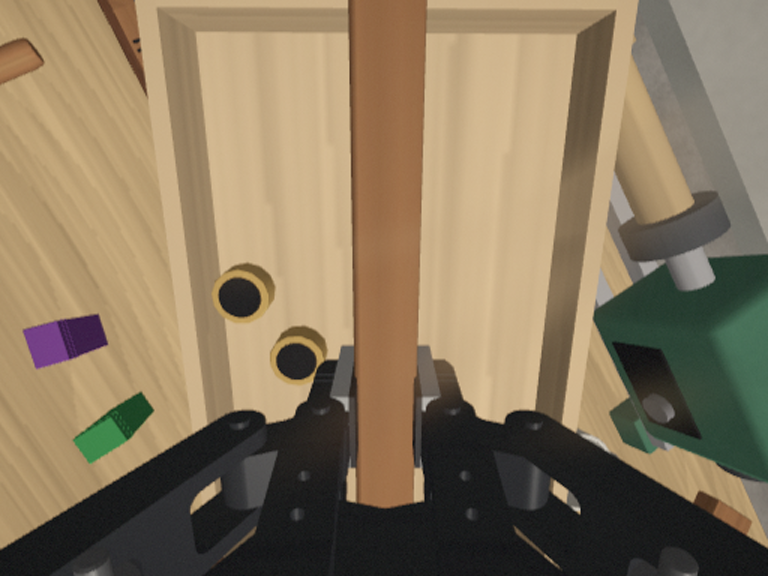

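View pics/s12.png

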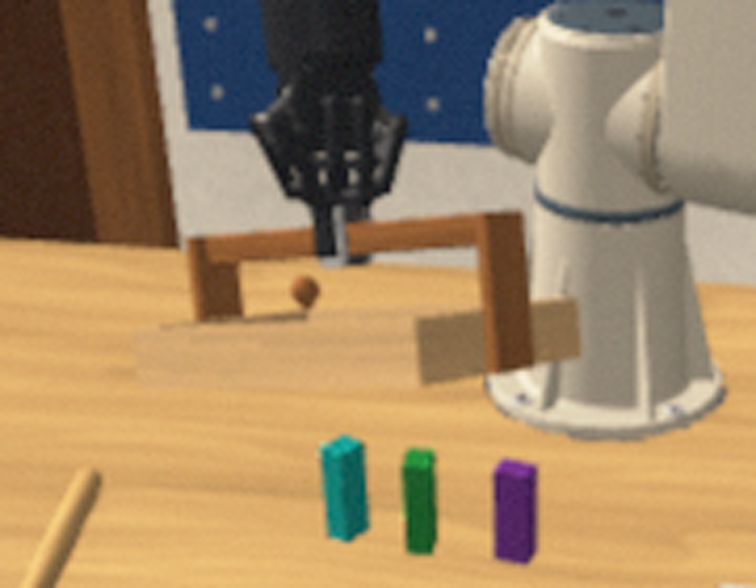

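```bash
python3 -m creep '[[-0.015,0.015,0,-2,-2,0,1],[-0.03,0.03,0,-4.5,-4.5,0,1],[-0.035,0.035,0,-5.5,-5.5,0,1],[-0.035,0.035,0,-5.5,-5.5,0,1],[-0.035,0.035,0,-5.5,-5.5,-2,1],[-0.03,0.03,0,-4.5,-4.5,-3,1],[-0.02,0.02,0,-3,-3,-2,1],[-0.01,0.01,0,-1,-1,0,1],[0,0,0,0,0,0,1],[0,0,0,0,0,0,1]]';  python3 -m creep '[[0,0,0,0,0,0,1],[0,0,0,0,0,0,1]]';
python3 -c "
from h import *
slopes(); snap('wrist','w13',k=1.5);snap('top','t13',(200,120,400,300),4);snap('scene','s13',(120,40,300,180),4.2)"
```

```text
clock: 17.17
eef_pos: [438.2, -165.0, 483.8]
tcp_rot: [2.617, -0.473, 1.233]
contact_force: [-0.4, 0.3, -6.0]
opening: 0.193
clock: 17.33
eef_pos: [438.6, -165.0, 483.9]
tcp_rot: [2.617, -0.472, 1.234]
contact_force: [0.1, -0.7, -5.3]
opening: 0.189
tcp [ 438.6 -165.   483.9] grasp [ 532.  -133.1  364.4] slope down +x,+y deg [26.5 27. ] bot corner z 198.2 [-0.54 -0.07  2.04  0.72  0.82 -0.48] 0.18862094702399354
```

View pics/w13.png

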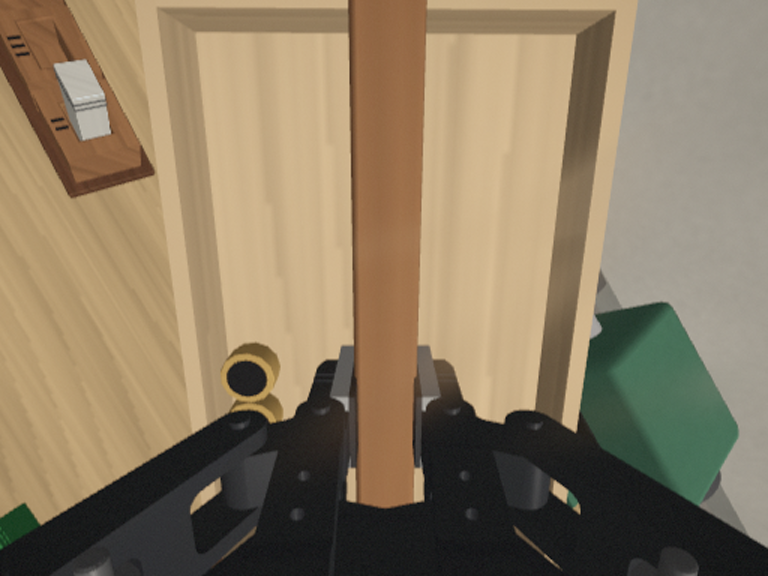

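View pics/t13.png

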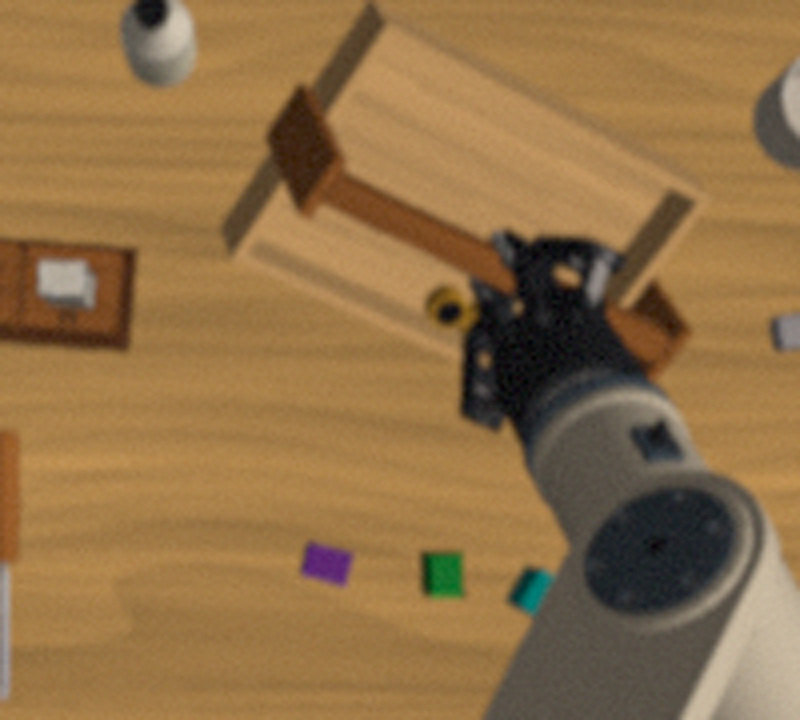

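View pics/s13.png

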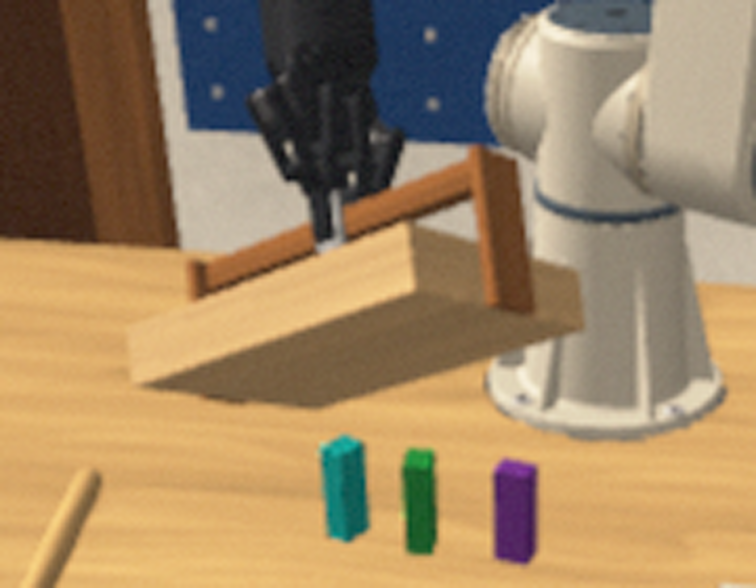

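```bash
python3 -m creep '[[0,0,0,0,0,0,1],[0,0,0,0,0,0,1],[0,0,0,0,0,0,1],[0,0,0,0,0,0,1],[0,0,0,0,0,0,1],[0,0,0,0,0,0,1]]';
python3 -c "
from h import *
slopes(); snap('wrist','w14',k=1.5)"
```

```text
clock: 17.98
eef_pos: [439.0, -164.7, 484.0]
tcp_rot: [2.617, -0.472, 1.235]
contact_force: [0.7, 0.0, -5.8]
opening: 0.188
tcp [ 439.  -164.7  484. ] grasp [ 532.4 -132.7  364.5] slope down +x,+y deg [26.5 27. ] bot corner z 198.3 [-0.54 -0.07  2.04  0.72  0.82 -0.48] 0.1882616217619068
```

View pics/w14.png

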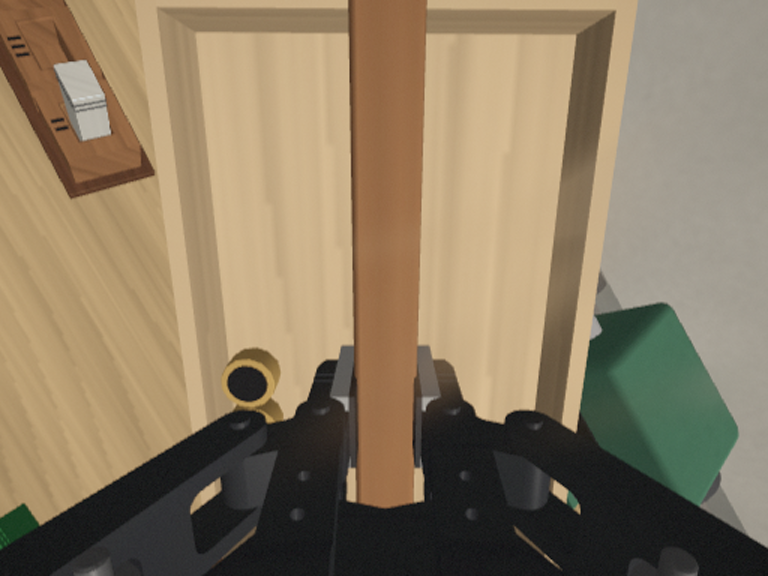

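```bash
cat >> h.py <<'E'
def totepx(f,xy,z=21):
    p,q=tcp(); xy=np.atleast_2d(xy)
    return proj(f,p+q.apply(np.c_[-xy[:,1],-xy[:,0],np.full(len(xy),243.-z)]))
def toteloc(f,px,z=21):
    return least_squares(lambda v:(totepx(f,v,z)-px).ravel(),[50,50]).x.round(1)
E
python3 -c "
from h import *
f=grab_frame('wrist')
print(toteloc(f,np.array([246,383])/1.5), 'check inner corner rim -y:',toteloc(f,np.array([160,10])/1.5,40),toteloc(f,np.array([615,12])/1.5,40))
print(totepx(f,[[65,105],[65,79],[65,53],[65,27],[46,90]])*1.5)"
```

```text
[66.3 33.1] check inner corner rim -y: [  76.5 -117.2] [ -76.6 -116.7]
[[260.64735279 507.73044443]
 [256.59241735 465.27455915]
 [252.26177319 419.93195515]
 [247.62631114 371.39785439]
 [295.75194284 483.57115511]]
```

```bash
python3 -m creep '[[0.03,0.01,0,-1.5,4.5,0,1],[0.05,0.02,0,-3,8,0,1],[0.06,0.02,0,-3,9,0,1],[0.06,0.02,0,-3,9,0,1],[0.06,0.02,0,-3,9,0,1],[0.06,0.02,0,-3,9,0,1],[0.05,0.02,0,-3,8,0,1],[0.03,0.01,0,-1.5,4.5,0,1],[0,0,0,0,0,0,1],[0,0,0,0,0,0,1]]'
python3 -c "
from h import *
slopes(); snap('wrist','w15',k=1.5)
snap('top','t15',(200,120,400,300),4)"
```

```text
clock: 18.92
eef_pos: [486.8, -212.7, 493.2]
tcp_rot: [3.001, -0.604, 1.291]
contact_force: [-0.4, -1.0, -6.1]
opening: 0.193
tcp [ 486.8 -212.7  493.2] grasp [ 531.8 -134.9  366.9] slope down +x,+y deg [ 6.6 34.6] bot corner z 209.8 [-0.6   0.15  1.77  0.64  1.33 -0.47] 0.19251542772735097
```

View pics/w15.png

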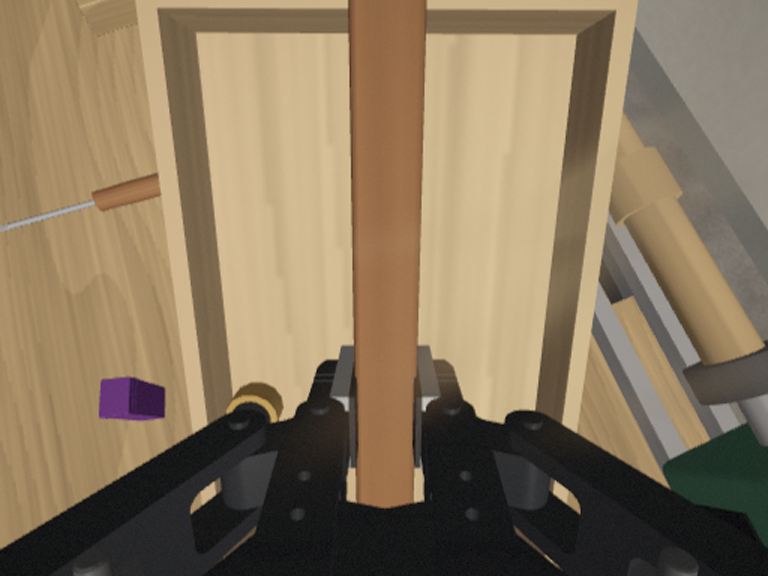

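View pics/t15.png

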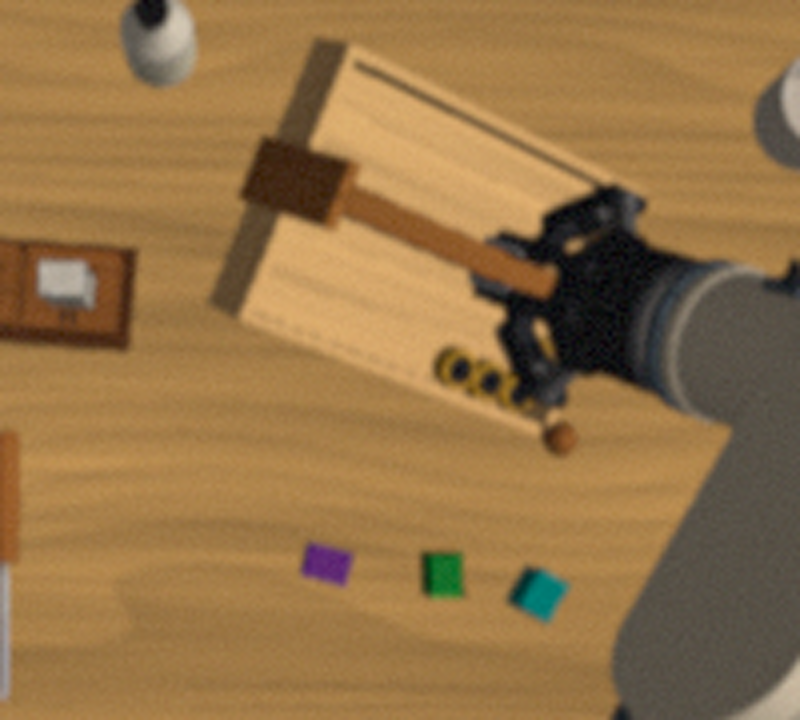

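```bash
python3 -m creep '[[0.03,0.0,0,0,4.5,0,1],[0.04,0.0,0,0,6,0,1],[0.04,0.0,0,0,6,0,1],[0.03,0.0,0,0,4.5,0,1],[0,0,0,0,0,0,1],[0,0,0,0,0,0,1],[0,0,0,0,0,0,1],[0,0,0,0,0,0,1]]'
python3 -c "
from h import *
slopes()
f=snap('wrist','w16',k=1.5)
snap('top','t16',(200,120,400,300),4)"
```

```text
clock: 19.68
eef_pos: [503.9, -216.7, 497.0]
tcp_rot: [3.133, -0.6, 1.294]
contact_force: [-0.1, -0.4, -5.7]
opening: 0.19
tcp [ 503.9 -216.7  497. ] grasp [ 529.2 -132.8  369.1] slope down +x,+y deg [ 0.4 34.4] bot corner z 220.7 [-0.58  0.21  1.69  0.58  1.46 -0.43] 0.18958335673870264
```

View pics/t16.png

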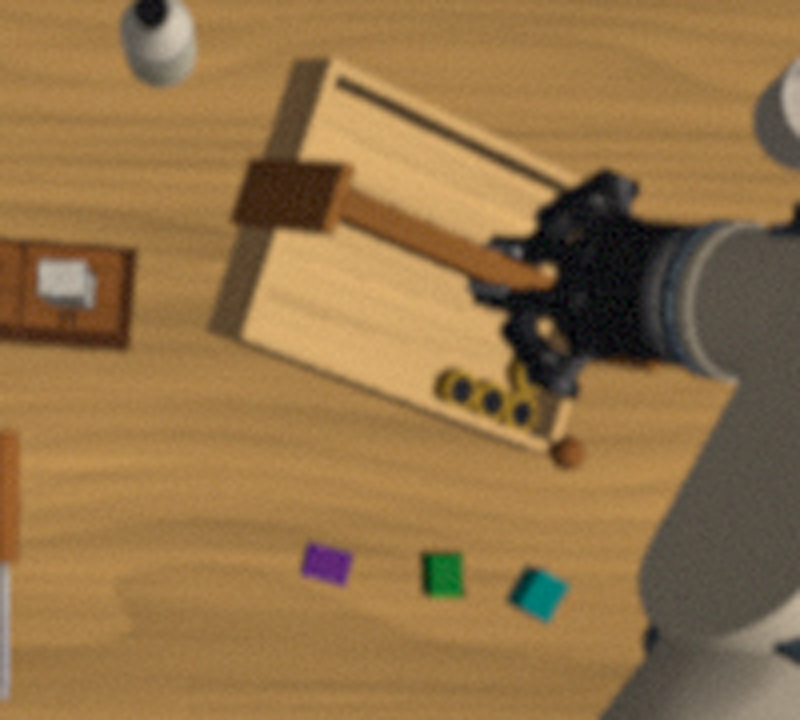

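View pics/w16.png

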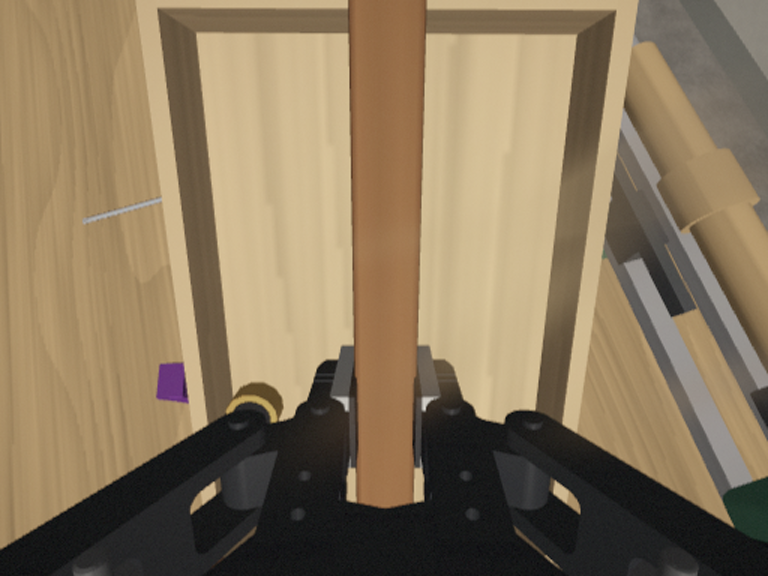

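```bash
python3 -m creep '[[-0.03,0,0,0,-4.5,0,1],[-0.05,0,0,0,-8,0,1],[-0.06,0,0,0,-9,0,1],[-0.06,0,0,0,-9,0,1],[-0.06,0,0,0,-9,0,1],[-0.06,0,0,0,-9,0,1],[-0.05,0,0,0,-8,0,1],[-0.03,0,0,0,-4.5,0,1],[0,0,0,0,0,0,1],[0,0,0,0,0,0,1]]'
python3 -m creep '[[0,0,0,0,0,0,1],[0,0,0,0,0,0,1],[0,0,0,0,0,0,1],[0,0,0,0,0,0,1],[0,0,0,0,0,0,1],[0,0,0,0,0,0,1]]'
python3 -c "
from h import *
slopes()
f=snap('wrist','w17',k=1.5)
snap('top','t17',(200,120,400,300),4)"
```

```text
clock: 20.62
eef_pos: [442.7, -192.1, 486.6]
tcp_rot: [2.716, -0.6, 1.291]
contact_force: [0.8, 0.5, -6.2]
opening: 0.19
clock: 21.12
eef_pos: [443.9, -192.8, 486.9]
tcp_rot: [2.719, -0.6, 1.292]
contact_force: [-0.3, 0.6, -5.5]
opening: 0.191
tcp [ 443.9 -192.8  486.9] grasp [ 527.  -133.6  370.2] slope down +x,+y deg [19.8 34.4] bot corner z 200.1 [-0.63  0.01  1.96  0.8   1.06 -0.59] 0.19076539057246442
```

View pics/t17.png

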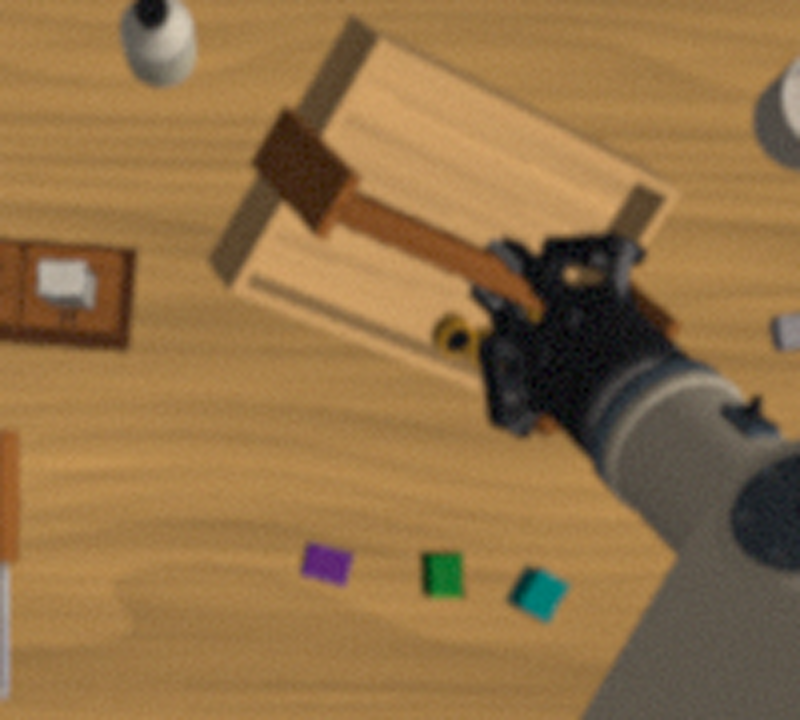

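View pics/w17.png

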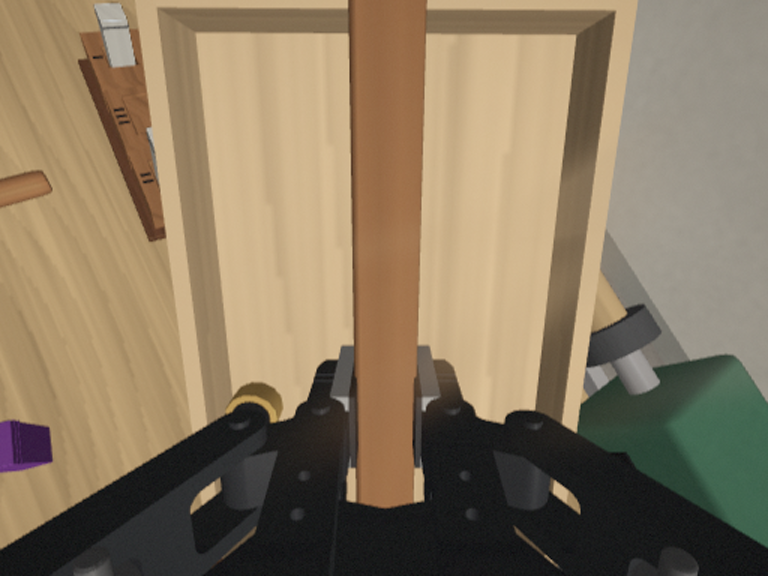

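```bash
python3 -m creep '[[-0.02,0,0,0,-3,0,1],[-0.04,0,0,0,-6,0,1],[-0.04,0,0,0,-6,0,1],[-0.02,0,0,0,-3,0,1],[0,0,0,0,0,0,1],[0,0,0,0,0,0,1],[0,0,0,0,0,0,1],[0,0,0,0,0,0,1]]'
python3 -c "
from h import *
slopes(); s=sense();print(s['contact_force'],np.abs(s['qvel']).max())
f=snap('wrist','w18',k=1.5); print(toteloc(f,np.array([160,10])/1.5,40),totepx(f,[[65,53],[65,45],[65,60]])*1.5)
snap('top','t18',k=1.5); snap('scene','s18',k=1.5)"
```

```text
clock: 21.88
eef_pos: [428.8, -183.4, 479.5]
tcp_rot: [2.593, -0.6, 1.291]
contact_force: [-0.1, -0.0, -5.2]
opening: 0.188
tcp [ 428.8 -183.4  479.5] grasp [ 527.1 -134.   370.4] slope down +x,+y deg [25.5 34.4] bot corner z 196.7 [-0.64 -0.04  2.05  0.9   0.94 -0.67] 0.18842135616444528
[-0.13908332 -0.02148426 -5.161161  ] 0.015320662250991176
[  76.7 -117.2] [[252.60380703 419.65916842]
 [251.2142512  405.0863835 ]
 [253.79605311 432.16269312]]
```

View pics/t18.png

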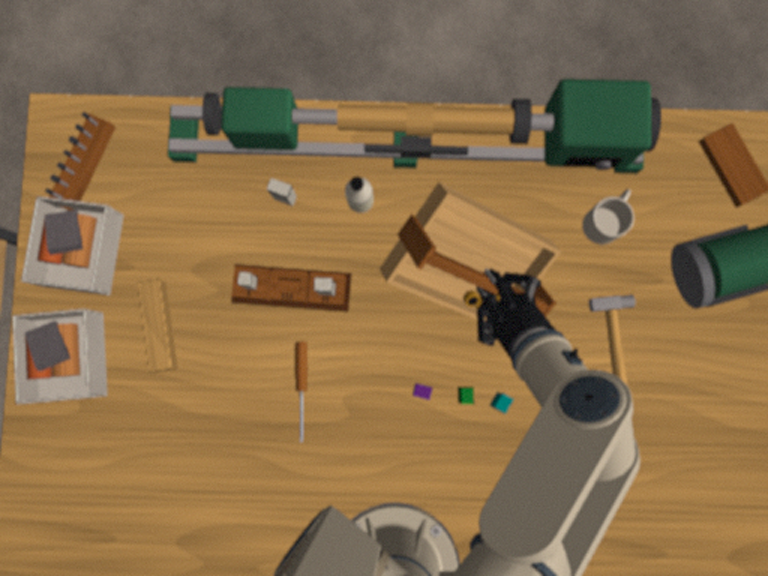

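View pics/s18.png

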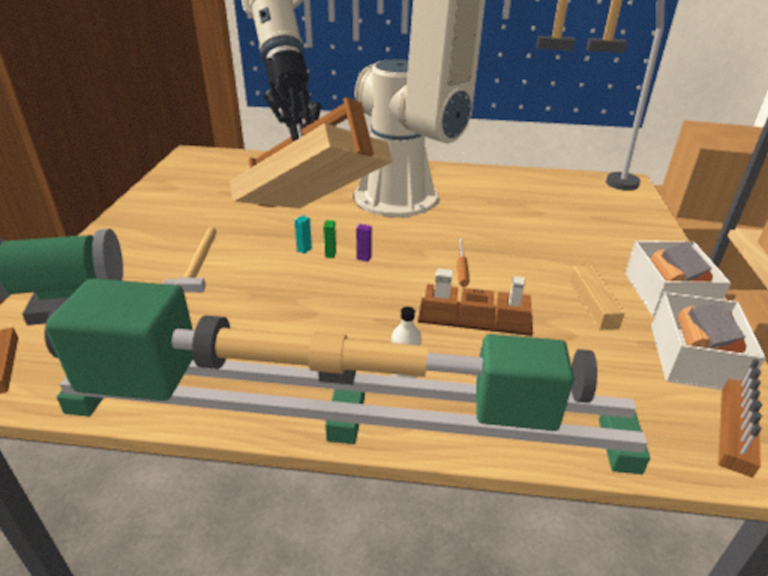

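View pics/w18.png

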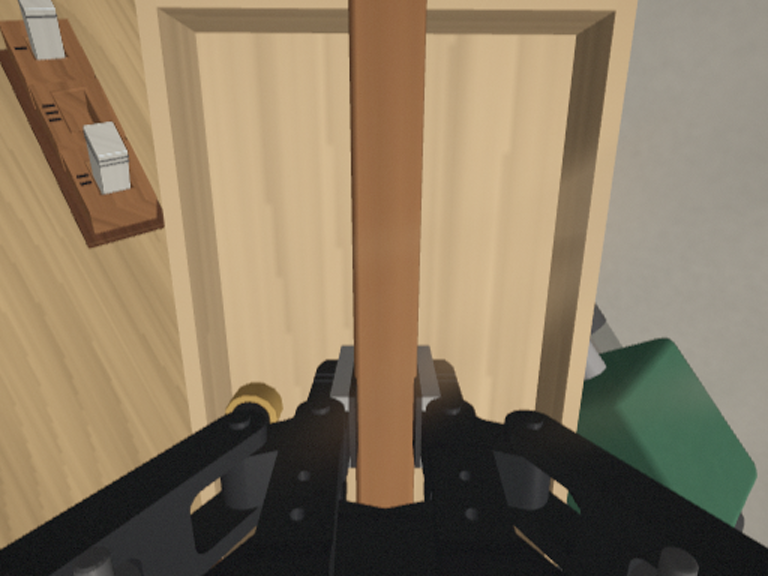

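```bash
python3 -c "
from rig import job
print(job.sign_off())"
```

```text
the job is handed in; nothing more can be done
None
```

I put the setting block back in its slot, picked the tote up by its bar, and ran all four ferrules into the button corner. I handed the job in at about 22 s, with the arm still holding the tote.

- **Setting block:** It stands upright in the two-bar slot. The arm stopped going down at the height expected for full depth, and the block stands about as far out of the rack as the small block beside it. The push-down force stayed small (under 5 N), so the height and the picture are the evidence that it is fully down.
- **Tote:** It is tilted 25.5° down towards +x and 34.4° down towards +y. Its lowest corner is about 197 mm above the bench and clear of everything. The grip had not slipped, and the other objects I could see had not visibly moved.
- **Ferrules:** My first tilt lined them up nearly single file along the +x wall. I levelled that side for a moment, steepened the other, and tilted back.
    - **Layout:** They form an L in the corner: three along the +x wall and one beside the first, along the +y wall. The farthest is about 66 mm from the corner point. None spilled.
    - **Not seen at the end:** The gripper hides the corner in the final pictures. The last view I had of all four was the top camera just before the final tilt. After that I could clearly see only the outermost one, which stayed where it was.

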